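Third hand at the specimen clamping jig

ROBOT

A 6-joint arm with a two-finger parallel gripper is mounted at the origin on the work surface. World frame = base frame: x ahead of the robot, y to its left, z up, the work surface at z = 0. Lengths are in m, angles in rad, forces in N, time in s.
With the tool pointing down it reaches from about 0.35 to 0.925 m from the base axis. Payload 6.4 kg.
Tool frame: the origin (TCP) lies midway between the tips of the shut fingers; the grasp point (between the pads) lies behind it (r.grasp_offset is the z of the grasp point in the tool frame, in m); z points along the fingers, y is the direction in which the jaws open and shut (so a half turn about z gives the same grasp; the last joint's range is limited). The gripper opens to 85 mm and grips with 20 to 120 N. Pads are 22 mm wide; open, the fingers measure 114 mm over their backs; the gripper's body (76 mm by 85 mm) begins 54 mm behind the grasp point. The pads swing forward as they close: fully open they stand 13 mm farther back than shut.
Start: joints at [-1.409, 0.245, 1.558, -0, 1.339, -0.174], TCP at [0.214, -0.614, 0.231] pointing down, gripper open.
Joint ranges: [-3.13, 3.13], [-1.02, 2.26], [0.13, 2.54], [-0.95, 4.09], [0.21, 2.88], [-2.74, 2.74]. Speed limits (rad/s): [2.57, 2.57, 3.14, 3.14, 3.14, 3.14].

INTERFACE

Orientations are given as a unit quaternion [w, x, y, z].
In Python, from cell import monitor, viewer, r gives the robot as it stands.
- The arm moves only by the tool drive_tool, never from a script. Its argument "increments" is a list that holds one entry, the list of rows, each a list of 5 numbers: the opening, from 0 (shut) to 1 (fully open), then the shift along the tool's x, y, z in mm, then the turn about the tool's z in degrees. A call has 1 to 5 rows; each row shifts and turns the pose as measured when the row begins, along the tool's axes as they then stand; what a row does not reach is not made up. A row lasts 1/10 s, in which the tool goes at most 50 mm and 8.59 degrees, less where a joint would pass 70% of its speed; a pose out of reach is approached as far as the arm can. A call is refused whole if a number of a shift passes 50 or a number of a turn 8.59, either way. A call with a gripper value outside its range is refused whole. The fingers move at their own pace and stop on an object; "squeeze" is the grip in N (left out, the last holds). Time passes only in rows, so rows that do not move let the fingers close. It gives the time, the measured TCP pose, the force and the opening at its end, in the units of the state.
- monitor.state(): the state, without advancing time (a new reading comes with each control period).
- viewer.grab_frame(name): name is "side" or "top"; returns (picture, depth): 480x640x3 uint8, red, green, blue; 480x640 float32, m along the optical axis (not along the pixel's ray), 0 where there is no reading.
- viewer.camera_info(name): a dict with "fx", "fy", "cx", "cy" (pixels), "distortion" ([k1, k2, p1, p2, k3] as OpenCV has them; the pictures are not rectified), "world_from_camera" (4x4, takes a point from camera to world coordinates). Camera axes: x right, y down, z forward; pixel columns grow to the right and rows downward; lengths in m; the calibration is good to about 2 mm. A picture is of the moment at which its call begins. camera_info takes no time and is no camera call.
- r.hand_in(): hands the job in, once; it reports no verdict.
The state is a dict: "time_s": time; "joints": joint angles; "qd": joint speeds; "joint_torque": joint torques, N m; "tcp_pos": TCP position; "orientation": TCP orientation; "force": force on the tool from outside, world axes, zero at the start; "ft_torque": the same for the moment, N m; "width": opening from 0.0 (shut) to 1.0 (fully open).
Only numpy, scipy, OpenCV 4.12 (cv2) and the standard library are available. Lean on these libraries where they do the work, as an engineer would, in place of code of your own. Each camera call takes 0.05 s, during which the arm holds its last target.

TASK

Lift the two steel stop pins out of their rack and drop them, end down, into the two sockets of the spring stop on the clamping jig. Then slide the mortar prism along the jig's bed until it lies flat against both pins, and push gently on until the stop's pointer stands between the two marks on the scale, never ramming the stop to the end of its travel. Finish while still pressing the prism there with that steady force, so that a colleague can clamp it, and leave the concrete cylinder, the wrench and the jar where they are.

Things in the scene. Friction and masses are not known exactly. Their poses are not given: they have to be found in the camera images.
- jig: Fixed grey clamping jig, 250 x 200 mm. Origin on the table under its bed; x points along the bed to the stop (pressing direction), y left. Bed top flat, 40 mm above the table, x = -100 to 36, y = +-100 mm; a 52 mm wide tongue at that height goes on between the sockets to x = 76. Low wall behind the stop (35 mm high). Clamp studs, 10 mm thick, 85 mm high, 20 mm nuts, at x = -50, y = +-116.
- stop (a joint): Spring stop of the jig: a steel slide carrying both sockets and a pointer. 0 m = at rest; grows as it is pushed back along the jig's +x; end of travel 0.025 m. Spring 800 N/m, no preload, so 10 N gives 0.0125 m. The pointer stands between the scale's marks from 0.009 to 0.016 m. It springs back when released.
- socket_left (a point): Centre of the mouth of the left (+y) socket: a vertical round blind hole, 18 mm wide, 28 mm deep, in a 34 x 40 mm steel block whose top is 38.5 mm above the table; at rest at x = 55, y = +50 mm in the jig's frame. It moves with the stop. Its axes are parallel to the jig's.
- socket_right (a point): The same for the right socket, at rest at x = 55, y = -50 mm in the jig's frame.
- pointer (a point): Tip of the stop's black pointer, 52 mm above the table, beside the scale; moves with the stop. At rest at x = 90, y = 92 mm in the jig's frame.
- mark_mid (a point): Point on top of the fixed scale block (44 mm high, x = 72 to 138, y = 96 to 118 mm in the jig's frame), midway between its two black marks, which lie 3.5 mm before and behind it along the jig's x. Its place: x = 102.5, y = 107 mm.
- pin_a_mid (a point): Centre (half-way up) of a plain round steel stop pin, 14 mm thick, 85 mm long, 0.1 kg; z along it. It starts upright in the rack, foot 8, centre 50.5, top 93 mm above the table. Seated in a socket: foot 10.5, centre 53, top 95.5 mm above the table. The two pins are alike; either may go into either socket.
- pin_b_mid (a point): The other stop pin, just like the first.
- rack: Fixed wooden pin rack, 50 (x) x 110 (y) x 30 mm high, origin under its centre; its two holes, 15.5 mm wide and 22 mm deep, lie at y = +-30 mm and hold the two pins at the start. It stands left or right of the jig.
- prism_mid (a point): Centre of the loose mortar prism, grey, 40 (x) x 160 (y) x 40 mm, about 0.55 kg, lying on the jig's bed with its long side roughly across the bed, some 30 to 50 mm short of the pins' places. Its centre is 60 mm above the table. Its long side facing the stop is to meet both pins (its centre is then 27 mm before the pins' axes).
- core: Bystander: concrete cylinder standing on the table, 50 mm thick, 100 mm high, origin under its centre.
- wrench: Bystander: steel wrench lying on the table, about 160 mm long along its x.
- jar: Bystander: closed jar standing on the table, 60 mm thick, 70 mm high, origin under its centre.
Not all that is in view belongs to the job. What is shaped like the part that bears prism_mid but purple is not meant.

How it is judged:
On the way:
1. both pins stand let go, fully down, in the two sockets, the stop at rest (((horizontal distance between pin_a_mid and socket_left below 0.009 m and z of pin_a_mid in the frame of socket_left between 0.009 and 0.019 m and angle between each of pin_a_mid, pin_b_mid's own z axis and vertical below 0.2 rad and horizontal distance between pin_b_mid and socket_right below 0.009 m and z of pin_b_mid in the frame of socket_right between 0.009 and 0.019 m) or (horizontal distance between pin_b_mid and socket_left below 0.009 m and z of pin_b_mid in the frame of socket_left between 0.009 and 0.019 m and angle between each of pin_b_mid, pin_a_mid's own z axis and vertical below 0.2 rad and horizontal distance between pin_a_mid and socket_right below 0.009 m and z of pin_a_mid in the frame of socket_right between 0.009 and 0.019 m)) and contact force between the fingers and pin_a below 0.3 N and contact force between the fingers and pin_b below 0.3 N and value of joint stop below 0.004 m), for 0.2 s.
At the end, for the whole second after the job is handed in: Through the last second both pins are fully down in the sockets, the prism lies flat on the bed (within 4 mm of its height, 0.1 rad) and is pressed by the fingers (over 3 N) against both pins (over 1.2 N on each), and the stop is held 8 to 17 mm back from rest (about 6 to 14 N) (((horizontal distance between pin_a_mid and socket_left below 0.009 m and z of pin_a_mid in the frame of socket_left between 0.009 and 0.019 m and angle between each of pin_a_mid, pin_b_mid's own z axis and vertical below 0.2 rad and horizontal distance between pin_b_mid and socket_right below 0.009 m and z of pin_b_mid in the frame of socket_right between 0.009 and 0.019 m) or (horizontal distance between pin_b_mid and socket_left below 0.009 m and z of pin_b_mid in the frame of socket_left between 0.009 and 0.019 m and angle between each of pin_b_mid, pin_a_mid's own z axis and vertical below 0.2 rad and horizontal distance between pin_a_mid and socket_right below 0.009 m and z of pin_a_mid in the frame of socket_right between 0.009 and 0.019 m)) and value of joint stop between 0.008 and 0.017 m and contact force between prism and pin_a above 1.2 N and contact force between prism and pin_b above 1.2 N and contact force between the fingers and prism above 3 N and z of prism_mid in the frame of jig between 0.056 and 0.063 m and angle between prism_mid's own z axis and vertical below 0.1 rad); the arm keeps its last pose, push and grip.
It fails at once if the stop is rammed to the end of its travel (value of joint stop above 0.0235 m).
It fails at once if the concrete cylinder is moved more than 3 cm (distance of core from where it was at the start of the episode above 0.03 m).
It fails at once if the wrench is moved more than 3 cm (distance of wrench from where it was at the start of the episode above 0.03 m).
It fails at once if the jar is moved more than 3 cm (distance of jar from where it was at the start of the episode above 0.03 m).
It also fails if it takes over 72 s, if anything falls off the work surface, if the arm or the gripper's body presses on something with over 40 N, if the wrist force passes 120 N, or if a joint passes its speed limit or range.

## Working session

There is one attempt and no reset: what is moved stays moved. The work goes in short steps, Python scripts to look and compute and a tool call to move; the robot and the scene stay as the last step left them, time stands still between calls to the robot, and variables do not carry over. Pictures are saved under pics/ and viewed, and the job is handed in when it is done.

Besides the shell and the picture viewer there is one more tool, called after "Request:" by a JSON object that holds its "op" and its "data". drive_tool: Moves the arm, as the interface text tells. Its arguments: {"type":"object","properties":{"increments":{"type":"array","items":{"type":"array","items":{"type":"array","items":{"type":"number"}}}},"squeeze":{"type":"number"}},"required":["increments"]}

```bash
ls; mkdir -p pics
python3 - <<'E'
from cell import monitor, viewer, r
import cv2, numpy as np
print(monitor.state()); print(r.grasp_offset)
for n in("side","top"):
    p,d=viewer.grab_frame(n); np.savez(f"pics/{n}0.npz",p=p,d=d)
    cv2.imwrite(f"pics/{n}0.png",p[...,::-1]); print(n,viewer.camera_info(n))
E
```

```text
pics
{'time_s': 0.0, 'joints': array([-1.40910151e+00,  2.45797142e-01,  1.55901214e+00, -2.41124336e-06,
        1.33866620e+00, -1.74099975e-01]), 'qd': array([ 0.00095287,  0.00016601, -0.00044078, -0.00046843,  0.00040735,
       -0.00061818]), 'joint_torque': array([ 2.31021579e-03, -4.29508388e+01, -3.26129687e+01, -4.01622697e-05,
        5.42872251e-03,  4.61489407e-06]), 'tcp_pos': array([ 0.21410333, -0.61314634,  0.23019215]), 'orientation': array([-9.41403454e-04,  9.85937828e-01,  1.67109884e-01,  4.66615723e-06]), 'force': array([-0.85105274, -0.03035728,  0.51945624]), 'ft_torque': array([-0.05216182,  0.05193963, -0.02822147]), 'width': 0.9988968830463849}
-0.0187
side {'fx': 476.83494239961965, 'fy': 476.83494239961965, 'cx': 318.11913677573, 'cy': 236.4087140799969, 'distortion': array([-0.09845811,  0.        ,  0.        ,  0.        ,  0.        ]), 'world_from_camera': array([[-0.87210389, -0.31157962,  0.37729688,  0.2087675 ],
       [-0.489217  ,  0.57108054, -0.65919173,  0.63329776],
       [-0.0100762 , -0.75946373, -0.65047161,  0.69717468],
       [ 0.        ,  0.        ,  0.        ,  1.        ]])}
top {'fx': 532.6774554569282, 'fy': 532.6774554569282, 'cx': 319.7588768446574, 'cy': 231.90709146628825, 'distortion': array([-0.0838053,  0.       ,  0.       ,  0.       ,  0.       ]), 'world_from_camera': array([[ 1.09065445e-03, -9.98709946e-01,  5.07666663e-02,
         4.97182387e-01],
       [-9.99968149e-01, -1.49059923e-03, -7.84090406e-03,
         8.55799798e-03],
       [ 7.90646163e-03, -5.07564976e-02, -9.98679761e-01,
         1.24135185e+00],
       [ 0.00000000e+00,  0.00000000e+00,  0.00000000e+00,
         1.00000000e+00]])}
```

View pics/top0.png

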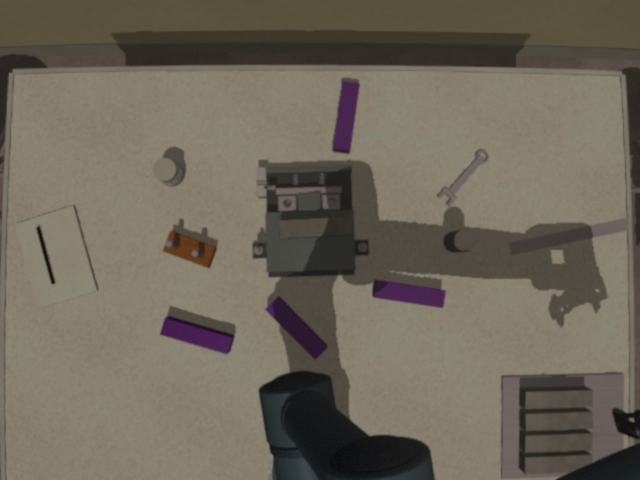

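View pics/side0.png

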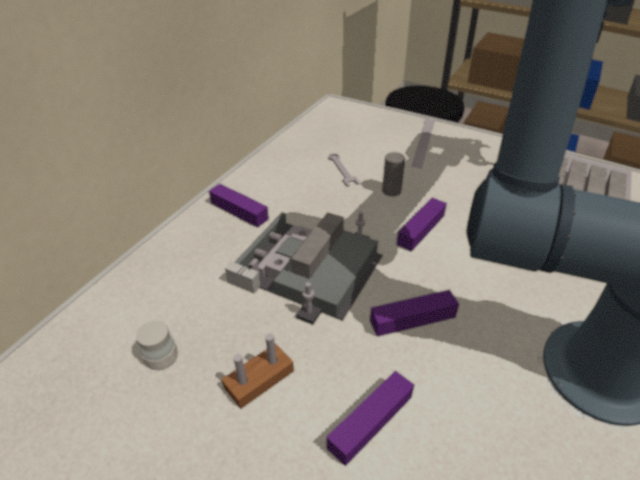

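Top view: the jig is at about (311,220), with the grey prism across its bed at (310,225). The rack with the two pins is at (190,247), and the jar is at (168,168). The cylinder stands at (455,240) and the wrench lies at (465,177). Things that could be taken for the prism are the purple bars at (346,115), (409,293), (297,327) and (197,334). I choose the grey bar on the bed and the two steel pins in the brown rack, and check both in a close crop.

Run:
```python
import cv2,numpy as np
a=cv2.imread("pics/top0.png")
c=cv2.resize(a[150:290,245:385],(560,560),interpolation=cv2.INTER_CUBIC)
e=cv2.resize(a[205:285,150:230],(240,240),interpolation=cv2.INTER_CUBIC)
o=np.zeros((560,800,3),np.uint8);o[:,:560]=c;o[:240,560:]=e
cv2.imwrite("pics/crop0.png",cv2.convertScaleAbs(o,alpha=1.6))
a=cv2.imread("pics/side0.png")
cv2.imwrite("pics/crop1.png",cv2.convertScaleAbs(cv2.resize(a[200:410,215:395],(514,600),interpolation=cv2.INTER_CUBIC),alpha=1.6))
```

```text
(no output)
```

View pics/crop0.png

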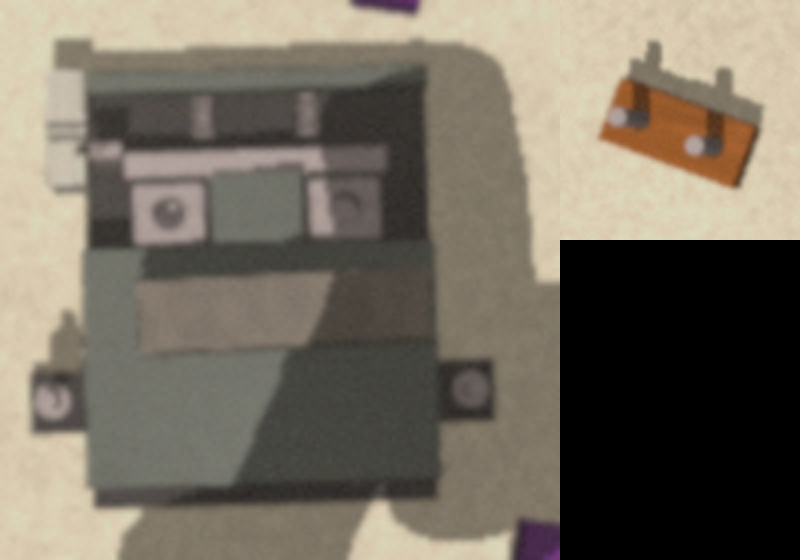

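View pics/crop1.png

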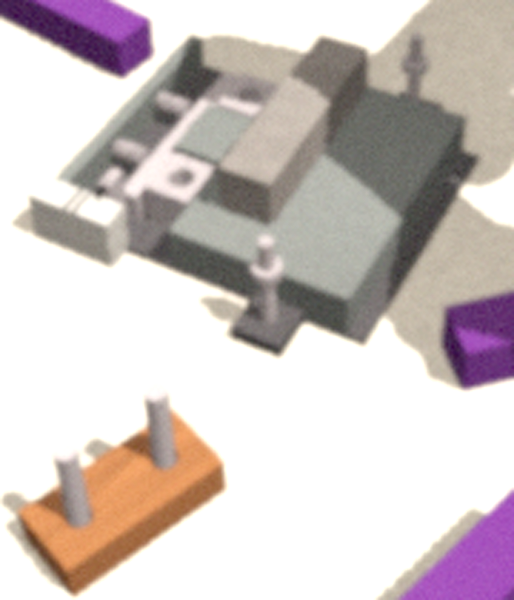

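```bash
cat > h.py <<'E'
import cv2,numpy as np
from cell import monitor, viewer, r
def ray(cam,uv):
    c=viewer.camera_info(cam);K=np.array([[c['fx'],0,c['cx']],[0,c['fy'],c['cy']],[0,0,1]])
    u=cv2.undistortPoints(np.array(uv,float).reshape(-1,1,2),K,np.array(c['distortion'])).reshape(-1,2)
    T=np.array(c['world_from_camera']);d=np.c_[u,np.ones(len(u))]@T[:3,:3].T
    return T[:3,3],d
def plane(cam,uv,z):
    o,d=ray(cam,uv);return o+d*((z-o[2])/d[:,2])[:,None]
def tri(uvt,uvs):
    o1,d1=ray("top",uvt);o2,d2=ray("side",uvs);out=[]
    for a,b in zip(d1,d2):
        s=np.linalg.lstsq(np.c_[a,-b],o2-o1,rcond=None)[0]
        out.append(np.r_[(o1+a*s[0]+o2+b*s[1])/2,np.linalg.norm(o1+a*s[0]-o2-b*s[1])])
    return np.array(out)
def cloud(cam,dep):
    h,w=dep.shape;v,u=np.mgrid[:h,:w];o,d=ray(cam,np.c_[u.ravel(),v.ravel()])
    return (o+d*dep.reshape(-1,1)).reshape(h,w,3)   # d has camera z = 1
E
python3 - <<'E'
from h import *
np.set_printoptions(precision=4,suppress=True)
t=lambda l:[(x/4+245-.375,y/4+150-.375) for x,y in l]
e=lambda l:[((x-560)/3+150-.33,y/3+205-.33) for x,y in l]
s=lambda l:[(x/2.857+215-.33,y/2.857+200-.33) for x,y in l]
print("bed FL FR BL BR",plane("top",t([(83,248),(433,243),(90,488),(437,483)]),.04))
print("sock L R top",plane("top",t([(169,212),(346,207)]),.0385)); print("sock L side",plane("side",s([(182,177)]),.0385))
print("sock blocks corners L",plane("top",t([(133,182),(207,180),(132,245),(206,242)]),.0385).mean(0),"R",plane("top",t([(306,177),(381,177),(306,242),(382,239)]),.0385).mean(0))
pt=e([(620,117),(694,145)]);ps=s([(68,457),(156,398)])
print("pins top",plane("top",pt,.093),"side",plane("side",ps,.093)); print(tri(pt,ps))
d=np.load("pics/top0.npz")["d"];C=cloud("top",d)
m=(C[...,2]>.072)&(C[...,2]<.09);m[:,:262]=0;m[:,356:]=0;m[:210]=0;m[:245:]&=True;m[245:]=0
print(m.sum(), C[m].mean(0)); 
P=(C[m][:,:2]*1000).astype(np.float32);print(cv2.minAreaRect(P))
m=(C[...,2]>.034)&(C[...,2]<.05)
m=(C[...,2]>.025)&(C[...,2]<.035);m[:,:155]=0;m[:,225:]=0;m[:220]=0;m[280:]=0
print("rack",m.sum(),cv2.minAreaRect((C[m][:,:2]*1000).astype(np.float32)))
print("jigplane z",C[260,300],C[240,290])
m=(C[...,2]>.06);m[:,:155]=0;m[:,225:]=0;m[:220]=0;m[280:]=0
print("pins depth",C[m])
E
```

```text
bed FL FR BL BR [[ 0.604   0.1223  0.04  ]
 [ 0.6072 -0.0758  0.04  ]
 [ 0.4686  0.1175  0.04  ]
 [ 0.4716 -0.0778  0.04  ]]
sock L R top [[ 0.6247  0.0738  0.0385]
 [ 0.6277 -0.0266  0.0385]]
sock L side [[0.6228 0.0717 0.0385]]
sock blocks corners L [0.6246 0.0735 0.0385] R [ 0.6267 -0.0253  0.0385]
pins top [[0.5296 0.3246 0.093 ]
 [0.5095 0.2705 0.093 ]] side [[0.5249 0.3282 0.093 ]
 [0.5056 0.273  0.093 ]]
[[0.5289 0.3257 0.0871 0.002 ]
 [0.5086 0.2709 0.0887 0.0021]]
1337 [0.5678 0.009  0.0792]
((568.1163940429688, 9.071311950683594), (40.25328826904297, 159.64089965820312), 3.1337594985961914)
rack 890 ((520.465576171875, 299.1033935546875), (112.48606872558594, 50.48550796508789), 70.18505096435547)
jigplane z [0.4948 0.0436 0.0393] [0.54   0.0665 0.0358]
pins depth [[0.4972 0.0086 1.2414]
 [0.4972 0.0086 1.2414]
 [0.4972 0.0086 1.2414]
 [0.5375 0.3283 0.0934]
 [0.4972 0.0086 1.2414]
 [0.5355 0.3341 0.0883]
 [0.5354 0.3311 0.091 ]
 [0.5354 0.3291 0.0902]
 [0.5353 0.3258 0.0943]
 [0.5353 0.3235 0.0948]
 [0.5354 0.3224 0.0906]
 [0.5357 0.3224 0.0827]
 [0.5361 0.3235 0.0704]
 [0
[... 1961 characters left out ...]
89]
 [0.5074 0.2759 0.0916]
 [0.5074 0.2735 0.0925]
 [0.5073 0.271  0.0941]
 [0.5074 0.2687 0.0944]
 [0.5074 0.2673 0.0908]
 [0.5074 0.265  0.0915]
 [0.5074 0.264  0.0862]
 [0.5075 0.2626 0.0827]
 [0.5076 0.264  0.0663]
 [0.4972 0.0086 1.2414]
 [0.5052 0.2743 0.0889]
 [0.5052 0.2721 0.0891]
 [0.5052 0.2694 0.0912]
 [0.5052 0.2673 0.091 ]
 [0.5052 0.2651 0.091 ]
 [0.5053 0.2651 0.081 ]
 [0.5054 0.2649 0.0722]
 [0.5032 0.2695 0.0712]
 [0.5032 0.2692 0.0625]
 [0.4972 0.0086 1.2414]
 [0.4972 0.0086 1.2414]
 [0.4972 0.0086 1.2414]
 [0.4972 0.0086 1.2414]
 [0.4972 0.0086 1.2414]
 [0.4972 0.0086 1.2414]
 [0.4972 0.0086 1.2414]
 [0.4972 0.0086 1.2414]
 [0.4972 0.0086 1.2414]
 [0.4972 0.0086 1.2414]]
```

```bash
cat >> h.py <<'E'
def need(x,y,z,phi=1.2):
    s=monitor.state();w,a,b,c=s['orientation'];p=s['tcp_pos']
    R=np.array([[1-2*(b*b+c*c),2*(a*b-w*c),2*(a*c+w*b)],[2*(a*b+w*c),1-2*(a*a+c*c),2*(b*c-w*a)],[2*(a*c-w*b),2*(b*c+w*a),1-2*(a*a+b*b)]])
    f=np.degrees(np.arctan2(R[1,0],R[0,0]))
    print("t %.2f tcp %s phi %.2f tilt %.2f F %s w %.3f q6 %.2f"%(s['time_s'],np.round(p,4),f,np.degrees(np.arccos(-R[2,2])),np.round(s['force'],1),s['width'],s['joints'][5]))
    print("need tool mm",np.round(R.T@(np.array([x,y,z])-p)*1000,1),"turn %.1f"%(f-phi))
E
python3 -c "
from h import *
need(.51,.271,.23)"
```

```text
t 0.10 tcp [ 0.2141 -0.6132  0.2303] phi 19.24 tilt 0.10 F [-0.5  0.4  0.3] w 0.999 q6 -0.17
need tool mm [ 570.7 -737.3    1.7] turn 18.0
```

Request:
{"op": "drive_tool", "data": {"increments": [[[0.5,45,-20,0,8.5],[0.5,45,-20,0,8.5],[0.5,45,-20,0,1.0],[0.5,30,-40,0,0],[0.5,20,-45,0,0]]], "squeeze": 40}}

```text
time_s: 0.6
tcp_pos: [0.384, -0.4445, 0.2275]
orientation: [-0.002, 1.0, 0.003, -0.001]
force: [0.7, -0.4, -0.5]
width: 0.501
```

```bash
python3 -c "
from h import *
need(.51,.271,.23)"
```

```text
t 0.60 tcp [ 0.384  -0.4445  0.2275] phi 0.37 tilt 0.26 F [ 0.7 -0.4 -0.5] w 0.501 q6 0.51
need tool mm [ 1.305e+02 -7.147e+02  3.000e-01] turn -0.8
```

Request:
{"op": "drive_tool", "data": {"increments": [[[0.5,12,-48,0,0],[0.5,12,-48,0,0],[0.5,12,-48,0,0],[0.5,12,-48,0,0],[0.5,12,-48,0,0]]]}}

```text
time_s: 1.1
tcp_pos: [0.4418, -0.2011, 0.2262]
orientation: [-0.004, 1.0, 0.003, -0.002]
force: [1.7, -0.3, -0.1]
width: 0.5
```

Request:
{"op": "drive_tool", "data": {"increments": [[[0.5,12,-48,0,0],[0.5,12,-48,0,0],[0.5,12,-48,0,0],[0.5,12,-48,0,0],[0.5,12,-48,0,0]]]}}

```text
time_s: 1.6
tcp_pos: [0.4979, 0.0426, 0.2268]
orientation: [-0.004, 1.0, 0.002, -0.002]
force: [0.5, -0.5, 0.3]
width: 0.499
```

Request:
{"op": "drive_tool", "data": {"increments": [[[0.5,2,-48,0,0],[0.5,2,-48,0,0],[0.5,0,-48,0,0],[0.5,0,-35,0,0],[0.5,0,0,0,0]]]}}

```text
time_s: 2.1
tcp_pos: [0.4986, 0.2337, 0.2266]
orientation: [-0.004, 1.0, 0.006, -0.003]
force: [-0.8, -0.3, -0.3]
width: 0.505
```

```bash
python3 -c "
from h import *
need(.51,.271,.12)"
```

```text
t 2.10 tcp [0.4986 0.2337 0.2266] phi 0.68 tilt 0.56 F [-0.8 -0.3 -0.3] w 0.505 q6 1.78
need tool mm [ 12.4 -36.3 106.8] turn -0.5
```

Request:
{"op": "drive_tool", "data": {"increments": [[[0.5,7,-20,30,-0.5],[0.5,6,-16,40,0],[0.5,0,0,35,0],[0.5,0,0,0,0],[0.5,0,0,0,0]]]}}

```text
time_s: 2.6
tcp_pos: [0.5119, 0.2711, 0.1201]
orientation: [-0.004, 1.0, 0.011, -0.001]
force: [0.2, -0.1, 0.5]
width: 0.5
```

Run:
```python
from h import *
need(.51,.271,.12)
a=viewer.grab_frame("side")[0];b=viewer.grab_frame("top")[0]
cv2.imwrite("pics/s1.png",cv2.convertScaleAbs(cv2.resize(a[180:420,180:420],(600,600),interpolation=cv2.INTER_CUBIC)[...,::-1],alpha=1.5))
cv2.imwrite("pics/t1.png",cv2.convertScaleAbs(cv2.resize(b[180:300,140:260],(480,480),interpolation=cv2.INTER_CUBIC)[...,::-1],alpha=1.5))
```

```text
t 2.60 tcp [0.5119 0.2711 0.1201] phi 1.26 tilt 0.44 F [ 0.2 -0.1  0.5] w 0.500 q6 1.83
need tool mm [-1.9  0.1  0.1] turn 0.1
```

View pics/s1.png

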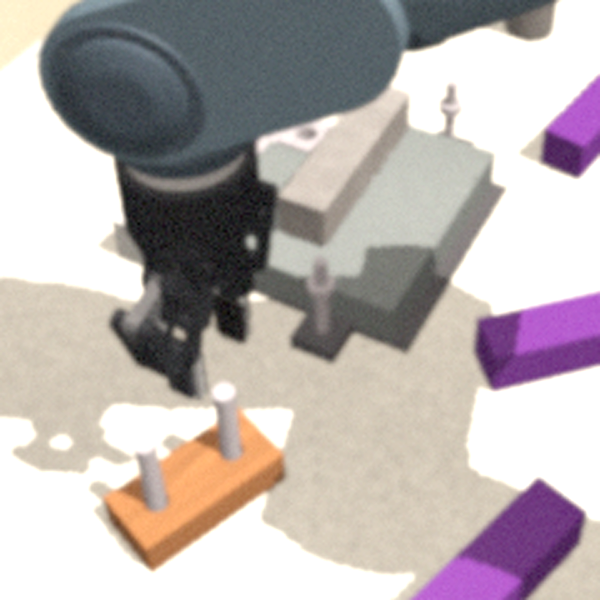

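```bash
cat >> h.py <<'E'
def proj(cam,P):
    c=viewer.camera_info(cam);K=np.array([[c['fx'],0,c['cx']],[0,c['fy'],c['cy']],[0,0,1]])
    T=np.linalg.inv(np.array(c['world_from_camera']))
    return cv2.projectPoints(np.array(P,float).reshape(-1,1,3),cv2.Rodrigues(T[:3,:3])[0],T[:3,3],K,np.array(c['distortion']))[0].reshape(-1,2)
E
python3 - <<'E'
from h import *
p=proj("side",[(.512,.271,.12),(.512,.271,.093),(.51,.271,.093),(.530,.327,.093)])
print(p,(p-180)*2.5)
E
```

```text
[[265.10733362 325.61307758]
 [266.57158176 336.47021257]
 [267.62869734 336.96823899]
 [236.19022428 357.6644682 ]] [[212.76833406 364.03269396]
 [216.42895441 391.17553143]
 [219.07174336 392.42059748]
 [140.47556069 444.1611705 ]]
```

View pics/t1.png

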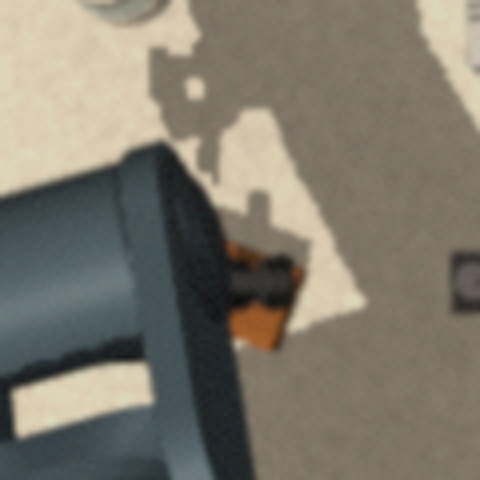

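Request:
{"op": "drive_tool", "data": {"increments": [[[0.5,-5,0,0,0],[0.5,0,0,20,0],[0.5,0,0,25,0],[0.5,0,0,24,0],[0.5,0,0,0,0]]]}}

```text
time_s: 3.2
tcp_pos: [0.5133, 0.2722, 0.0611]
orientation: [-0.006, 1.0, 0.01, 0.008]
force: [-0.2, 0.5, 0.5]
width: 0.498
```

Run:
```python
from h import *
need(.507,.272,.05)
a=viewer.grab_frame("side")[0]
cv2.imwrite("pics/s2.png",cv2.convertScaleAbs(cv2.resize(a[260:420,200:360],(640,600),interpolation=cv2.INTER_CUBIC)[...,::-1],alpha=1.5))
```

```text
t 3.20 tcp [0.5133 0.2722 0.0611] phi 1.12 tilt 1.20 F [-0.2  0.5  0.5] w 0.498 q6 1.84
need tool mm [-6.5  0.2 11. ] turn -0.1
```

View pics/s2.png

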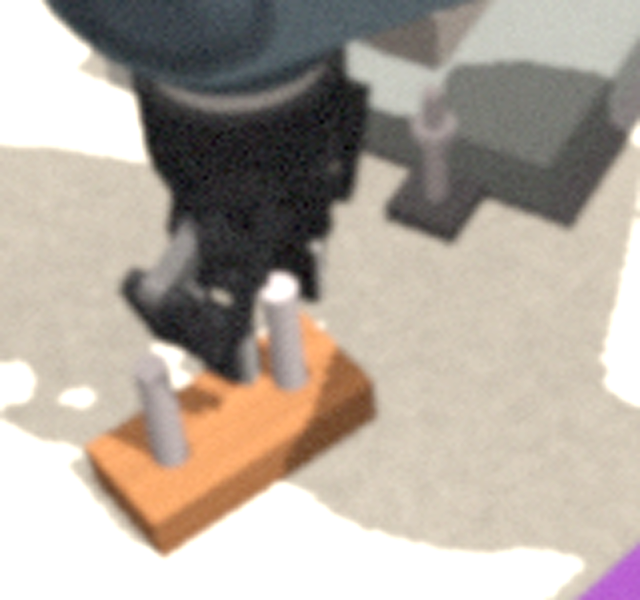

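Request:
{"op": "drive_tool", "data": {"increments": [[[0.5,-4,0,0,0],[0.5,-3,0,0,0],[0.5,0,0,0,0]]]}}

```text
time_s: 3.55
tcp_pos: [0.5103, 0.2734, 0.0686]
orientation: [-0.008, 1.0, 0.01, 0.014]
force: [0.3, 0.1, -0.6]
width: 0.499
```

Request:
{"op": "drive_tool", "data": {"increments": [[[0.5,0,0,5,0],[0.5,0,0,5,0],[0.5,0,0,0,0]]]}}

```text
time_s: 3.85
tcp_pos: [0.5115, 0.274, 0.0598]
orientation: [-0.008, 1.0, 0.01, 0.016]
force: [0.3, -0.0, -0.3]
width: 0.499
```

Run:
```python
from h import *
need(.507,.272,.05)
```

```text
t 3.85 tcp [0.5115 0.274  0.0598] phi 1.12 tilt 2.06 F [ 0.3 -0.  -0.3] w 0.499 q6 1.84
need tool mm [-4.9  2.   9.6] turn -0.1
```

Run:
```python
from h import *
s=monitor.state();print(s['joints'].round(3),s['qd'].round(3),s['joint_torque'].round(2),s['tcp_pos'].round(4))
```

```text
[0.293 0.282 1.859 0.009 0.965 1.839] [-0.001 -0.005 -0.006 -0.001 -0.001 -0.   ] [-3.000e-02 -3.914e+01 -2.735e+01  2.000e-02 -1.500e-01 -0.000e+00] [0.5115 0.274  0.0598]
```

Request:
{"op": "drive_tool", "data": {"increments": [[[0.5,0,0,0,0]]]}}

```text
time_s: 3.95
tcp_pos: [0.5115, 0.2739, 0.0596]
orientation: [-0.008, 1.0, 0.01, 0.016]
force: [-0.3, 0.4, -0.2]
width: 0.5
```

Request:
{"op": "drive_tool", "data": {"increments": [[[0.5,0,0,0,0],[0.5,0,0,0,0],[0.5,0,0,0,0]]]}}

```text
time_s: 4.25
tcp_pos: [0.5114, 0.2739, 0.0592]
orientation: [-0.008, 1.0, 0.01, 0.015]
force: [-1.2, -0.2, -1.0]
width: 0.499
```

Run:
```python
from h import *
s=monitor.state();print(s['joints'].round(3),s['qd'].round(3),s['joint_torque'].round(2));need(.507,.272,.05)
```

```text
[0.293 0.283 1.859 0.009 0.965 1.839] [ 0.    -0.    -0.    -0.001 -0.001 -0.002] [-0.000e+00 -3.878e+01 -2.691e+01  2.000e-02 -8.000e-02 -0.000e+00]
t 4.25 tcp [0.5114 0.2739 0.0592] phi 1.12 tilt 2.00 F [-1.2 -0.2 -1. ] w 0.499 q6 1.84
need tool mm [-4.7  1.9  9.1] turn -0.1
```

Request:
{"op": "drive_tool", "data": {"increments": [[[0.5,-5,2,0,0]]]}}

```text
time_s: 4.35
tcp_pos: [0.5069, 0.2718, 0.0593]
orientation: [-0.008, 1.0, 0.01, 0.016]
force: [0.4, 0.2, 0.1]
width: 0.499
```

Run:
```python
from h import *
s=monitor.state();print(s['joints'].round(4),s['qd'].round(3));need(.507,.272,.05)
```

```text
[0.2919 0.2728 1.872  0.0091 0.962  1.8378] [-0.009 -0.116  0.159 -0.    -0.028 -0.012]
t 4.35 tcp [0.5069 0.2718 0.0593] phi 1.12 tilt 2.04 F [0.4 0.2 0.1] w 0.499 q6 1.84
need tool mm [-0.2 -0.   9.3] turn -0.1
```

Request:
{"op": "drive_tool", "data": {"increments": [[[0.5,0,0,0,0],[0.5,0,0,0,0]]]}}

```text
time_s: 4.55
tcp_pos: [0.506, 0.2716, 0.0591]
orientation: [-0.008, 1.0, 0.01, 0.015]
force: [0.4, -0.1, 0.6]
width: 0.497
```

Run:
```python
from h import *
s=monitor.state();print(s['joints'].round(4),s['qd'].round(3));need(.507,.272,.05)
```

```text
[0.2919 0.2717 1.8739 0.0091 0.962  1.8378] [-0.    -0.004  0.012  0.001  0.003 -0.002]
t 4.55 tcp [0.506  0.2716 0.0591] phi 1.13 tilt 2.00 F [ 0.4 -0.1  0.6] w 0.497 q6 1.84
need tool mm [ 0.8 -0.2  9.1] turn -0.1
```

Request:
{"op": "drive_tool", "data": {"increments": [[[0.5,1,0,5,0],[0.5,0,0,4,0],[0.5,0,0,0,0]]]}}

```text
time_s: 4.85
tcp_pos: [0.5073, 0.2717, 0.0494]
orientation: [-0.008, 1.0, 0.01, 0.015]
force: [-1.2, 0.2, 0.1]
width: 0.504
```

Request:
{"op": "drive_tool", "data": {"increments": [[[0,0,0,0,0],[0,0,0,0,0],[0,0,0,0,0],[0,0,0,0,0],[0,0,0,0,0]]], "squeeze": 40}}

```text
time_s: 5.35
tcp_pos: [0.5073, 0.2693, 0.0488]
orientation: [-0.006, 1.0, 0.011, 0.015]
force: [0.3, -0.0, -0.9]
width: 0.153
```

Run:
```python
from h import *
need(.507,.272,.05)
a=viewer.grab_frame("side")[0]
cv2.imwrite("pics/s3.png",cv2.convertScaleAbs(cv2.resize(a[260:420,200:360],(640,600),interpolation=cv2.INTER_CUBIC)[...,::-1],alpha=1.5))
```

```text
t 5.35 tcp [0.5073 0.2693 0.0488] phi 1.20 tilt 1.79 F [ 0.3 -0.  -0.9] w 0.153 q6 1.84
need tool mm [-0.2 -2.7 -1.2] turn 0.0
```

View pics/s3.png

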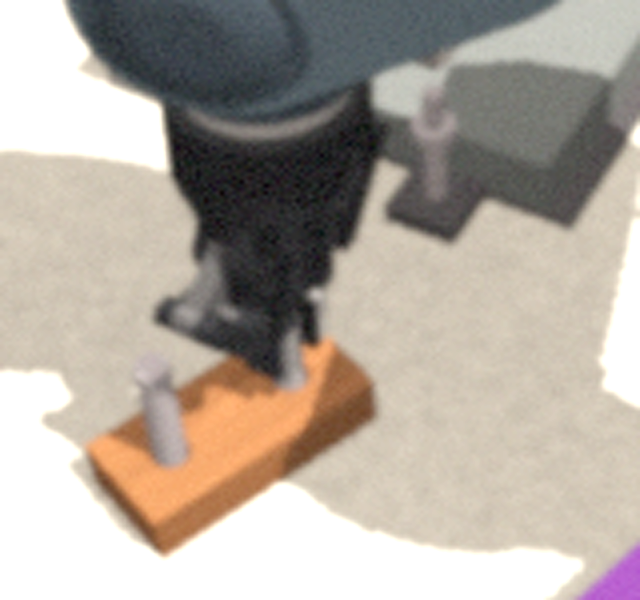

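Request:
{"op": "drive_tool", "data": {"increments": [[[0,0,0,-10,0],[0,0,0,-25,0],[0,0,0,-30,0],[0,0,0,-30,0],[0,0,0,-15,0]]]}}

```text
time_s: 5.9
tcp_pos: [0.5025, 0.2685, 0.162]
orientation: [-0.006, 1.0, 0.011, 0.013]
force: [-0.1, -0.2, -2.0]
width: 0.154
```

Request:
{"op": "drive_tool", "data": {"increments": [[[0,0,0,-5,0],[0,0,0,0,0]]]}}

```text
time_s: 6.1
tcp_pos: [0.5037, 0.2694, 0.1712]
orientation: [-0.007, 1.0, 0.011, 0.016]
force: [1.4, -0.4, -0.4]
width: 0.15
```

Run:
```python
from h import *
need(.6272,-.0263,.16)
a=viewer.grab_frame("side")[0]
cv2.imwrite("pics/s4.png",cv2.convertScaleAbs(cv2.resize(a[180:420,180:420],(600,600),interpolation=cv2.INTER_CUBIC)[...,::-1],alpha=1.5))
```

```text
t 6.10 tcp [0.5037 0.2694 0.1712] phi 1.23 tilt 2.01 F [ 1.4 -0.4 -0.4] w 0.150 q6 1.84
need tool mm [116.6 298.5  10.7] turn 0.0
```

View pics/s4.png

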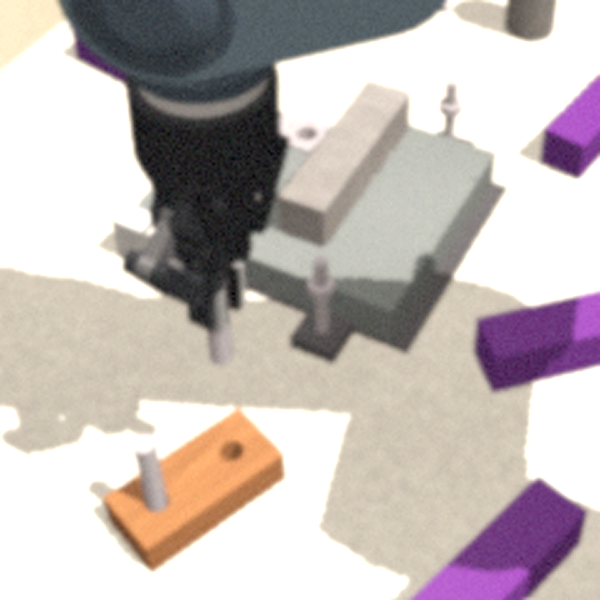

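Run:
```python
from h import *
c=lambda x,y:((x)/2.5+180-.3,y/2.5+180-.3)
print("foot",plane("side",[c(221,356)],.130),"rack hole",plane("side",[c(232,450)],.03),"sockL",plane("side",[c(306,132)],.0385))
print("studL top",plane("side",[c(320,262)],.085), "bedcorner L front/back",plane("side",[c(405,331-50)],.04))
```

```text
foot [[0.50656015 0.26941701 0.13      ]] rack hole [[0.5081093  0.26856821 0.03      ]] sockL [[ 0.62730411 -0.02898752  0.0385    ]]
studL top [[0.51607732 0.13573315 0.085     ]] bedcorner L front/back [[0.4731713  0.08555592 0.04      ]]
```

Request:
{"op": "drive_tool", "data": {"increments": [[[0,6,15,0,0],[0,12,30,0,0],[0,16,42,0,0],[0,16,42,0,0],[0,16,42,0,0]]]}}

```text
time_s: 6.65
tcp_pos: [0.571, 0.0962, 0.1633]
orientation: [-0.007, 1.0, 0.016, 0.01]
force: [-0.1, -0.5, -1.2]
width: 0.151
```

Request:
{"op": "drive_tool", "data": {"increments": [[[0,16,42,0,0],[0,14,36,0,0],[0,10,24,0,0],[0,4,12,0,0],[0,0,0,0,0]]]}}

```text
time_s: 7.15
tcp_pos: [0.6175, -0.0303, 0.1552]
orientation: [-0.008, 1.0, 0.011, 0.005]
force: [-0.1, 0.6, -1.0]
width: 0.148
```

Run:
```python
from h import *
need(.6245,-.0285,.11)
```

```text
t 7.15 tcp [ 0.6175 -0.0303  0.1552] phi 1.22 tilt 1.01 F [-0.1  0.6 -1. ] w 0.148 q6 1.30
need tool mm [ 6.7 -1.  45.2] turn 0.0
```

Request:
{"op": "drive_tool", "data": {"increments": [[[0,2,0,8,0],[0,2,0,12,0],[0,2,-1,12,0],[0,0,0,12,0],[0,0,0,6,0]]]}}

```text
time_s: 7.65
tcp_pos: [0.6218, -0.0235, 0.0993]
orientation: [-0.009, 1.0, 0.013, 0.003]
force: [0.6, 0.7, -1.2]
width: 0.152
```

Request:
{"op": "drive_tool", "data": {"increments": [[[0,0,0,2,0],[0,0,0,0,0]]]}}

```text
time_s: 7.85
tcp_pos: [0.6206, -0.0223, 0.0951]
orientation: [-0.009, 1.0, 0.014, 0.001]
force: [-0.5, -1.3, -0.8]
width: 0.149
```

Run:
```python
from h import *
need(.6245,-.0285,.10)
a=viewer.grab_frame("side")[0]
cv2.imwrite("pics/s5.png",cv2.convertScaleAbs(cv2.resize(a[180:330,220:400],(720,600),interpolation=cv2.INTER_CUBIC)[...,::-1],alpha=1.7))
```

```text
t 7.85 tcp [ 0.6206 -0.0223  0.0951] phi 1.58 tilt 1.03 F [-0.5 -1.3 -0.8] w 0.149 q6 1.31
need tool mm [ 3.7  6.2 -5. ] turn 0.4
```

View pics/s5.png

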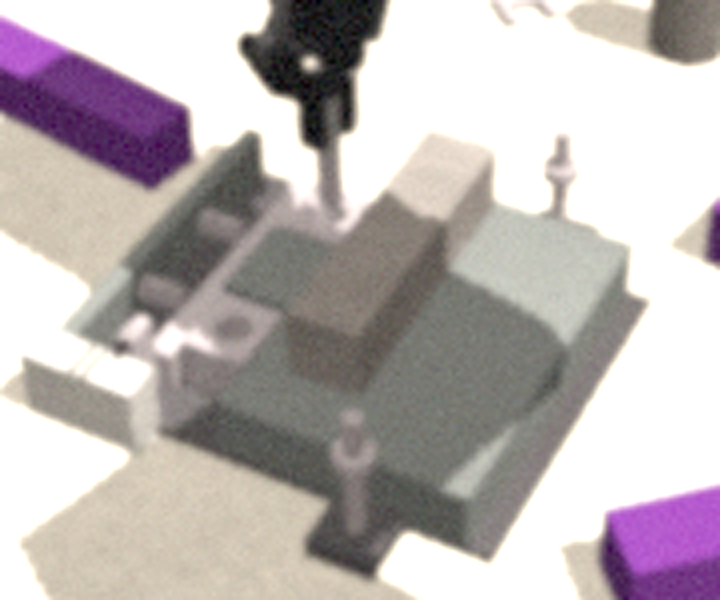

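Run:
```python
from h import *
c=lambda x,y:(x/4+220-.4,y/4+180-.4)
print("sockL",plane("side",[c(237,327)],.0385))
for z in(.05,.054,.058):print("foot",plane("side",[c(336,211)],z))
# pin axis direction: columns at two heights vs predicted vertical
print([ (x-220+.4)*4 for x,_ in proj("side",[(.6235,-.0225,.054),(.6235,-.0225,.09)])],[ (y-180+.4)*4 for _,y in proj("side",[(.6235,-.0225,.054),(.6235,-.0225,.09)])])
p=proj("side",[(.6265,-.0285,.0385),(.6235,.0715,.0385)]);print((p-[220,180]+.4)*4)
```

```text
sockL [[0.62234609 0.07058314 0.0385    ]]
foot [[ 0.6174685  -0.01936212  0.05      ]]
foot [[ 0.61494244 -0.01532822  0.054     ]]
foot [[ 0.61241638 -0.01129431  0.058     ]]
[np.float64(328.97293240589295), np.float64(326.73141597364054)] [np.float64(198.32460111974294), np.float64(144.64693215412953)]
[[330.82390229 212.57716263]
 [234.07435767 327.34221981]]
```

Run:
```python
from h import *
a=viewer.grab_frame("side")[0]
cv2.imwrite("pics/s6.png",cv2.convertScaleAbs(cv2.resize(a[195:255,270:340],(700,600),interpolation=cv2.INTER_LANCZOS4)[...,::-1],alpha=1.1))
```

```text
(no output)
```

View pics/s6.png

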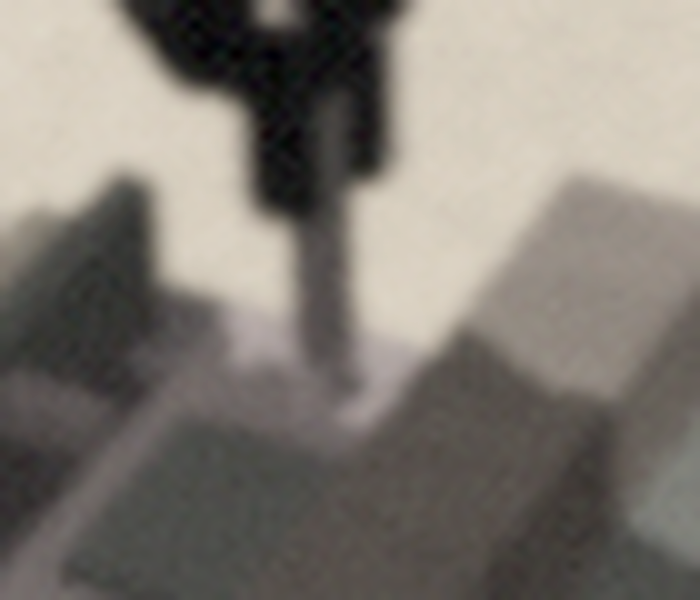

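Request:
{"op": "drive_tool", "data": {"increments": [[[0,2,3.5,-1,0],[0,1,3,0,0],[0,0,0,0,0],[0,0,0,0,0]]]}}

```text
time_s: 8.35
tcp_pos: [0.626, -0.0304, 0.0991]
orientation: [-0.008, 1.0, 0.013, 0.004]
force: [-0.2, -0.1, -1.6]
width: 0.156
```

Run:
```python
from h import *
need(.6239,-.0287,.10)
a=viewer.grab_frame("side")[0]
cv2.imwrite("pics/s7.png",cv2.convertScaleAbs(cv2.resize(a[195:255,270:340],(700,600),interpolation=cv2.INTER_LANCZOS4)[...,::-1],alpha=1.2))
b=viewer.grab_frame("top")[0]
cv2.imwrite("pics/t7.png",cv2.convertScaleAbs(cv2.resize(b[150:290,245:385],(560,560),interpolation=cv2.INTER_CUBIC)[...,::-1],alpha=1.6))
```

```text
t 8.35 tcp [ 0.626  -0.0304  0.0991] phi 1.53 tilt 1.03 F [-0.2 -0.1 -1.6] w 0.156 q6 1.30
need tool mm [-2.1 -1.8 -0.8] turn 0.3
```

View pics/s7.png

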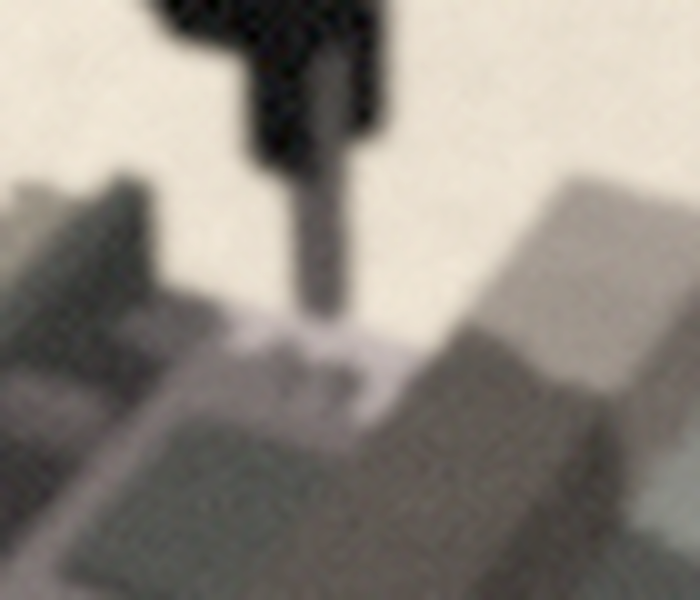

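View pics/t7.png

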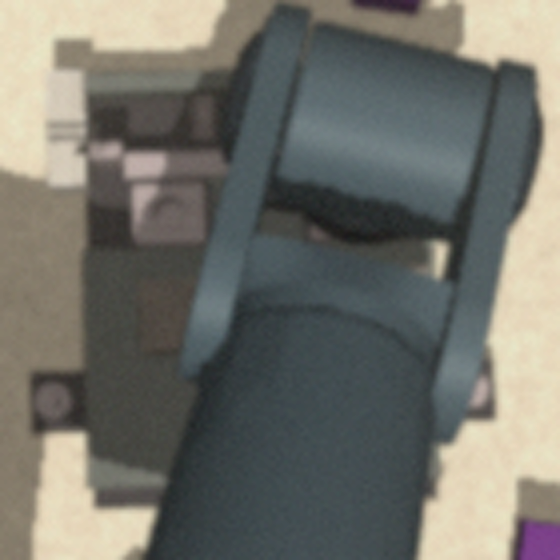

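Run:
```python
from h import *
c=lambda x,y:(x/10+270-.45,y/10+195-.45)
d=lambda p:(p-[270,195]+.45)*10
print(d(proj("side",[(.626,-.0304,.058),(.629,-.0304,.058),(.6268,-.0287,.0385)])))
for uv in((320,306),(320,302)):
  for z in(.055,.058): print(uv,z,plane("side",[c(*uv)],z))
print("hole",plane("side",[c(322,377),c(318,375)],.0385))
# rims of left socket by ellipse seen in top/side first frames were used
```

```text
[[331.26324351 307.28045619]
 [319.1117165  303.00301597]
 [326.83417168 380.98335287]]
(320, 306) 0.055 [[ 0.63028805 -0.03273741  0.055     ]]
(320, 306) 0.058 [[ 0.62831886 -0.02962594  0.058     ]]
(320, 302) 0.055 [[ 0.63097936 -0.03389667  0.055     ]]
(320, 302) 0.058 [[ 0.62900695 -0.03077979  0.058     ]]
hole [[ 0.62839068 -0.02934386  0.0385    ]
 [ 0.62948746 -0.02950577  0.0385    ]]
```

Request:
{"op": "drive_tool", "data": {"increments": [[[0,-2,-1,0,0],[0,0,0,5,0],[0,0,0,5,0],[0,0,0,0,0],[0,0,0,0,0]]]}}

```text
time_s: 8.95
tcp_pos: [0.6232, -0.0287, 0.0876]
orientation: [-0.008, 1.0, 0.014, 0.003]
force: [-0.4, 0.8, -0.4]
width: 0.155
```

Run:
```python
from h import *
need(.624,-.0295,.08)
a=viewer.grab_frame("side")[0]
cv2.imwrite("pics/s8.png",cv2.convertScaleAbs(cv2.resize(a[195:255,270:340],(700,600),interpolation=cv2.INTER_LANCZOS4)[...,::-1],alpha=1.2))
```

```text
t 8.95 tcp [ 0.6232 -0.0287  0.0876] phi 1.56 tilt 1.02 F [-0.4  0.8 -0.4] w 0.155 q6 1.30
need tool mm [0.7 1.  7.6] turn 0.4
```

View pics/s8.png

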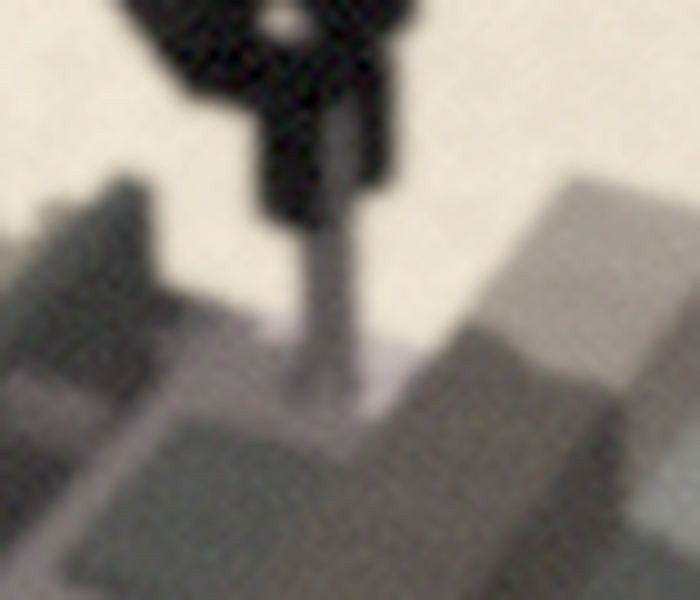

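Request:
{"op": "drive_tool", "data": {"increments": [[[0,0.5,0.3,0,0],[0,0,0,4,0],[0,0,0,4,0],[0,0,0,3,0],[0,0,0,0,0]]]}}

```text
time_s: 9.5
tcp_pos: [0.6239, -0.0288, 0.0757]
orientation: [-0.008, 1.0, 0.014, 0.003]
force: [0.0, -0.5, -1.1]
width: 0.151
```

Request:
{"op": "drive_tool", "data": {"increments": [[[0,0,0,4,0],[0,0,0,4,0],[0,0,0,0,0]]]}}

```text
time_s: 9.8
tcp_pos: [0.6239, -0.0287, 0.0669]
orientation: [-0.008, 1.0, 0.014, 0.003]
force: [-0.6, 0.1, -1.0]
width: 0.153
```

Run:
```python
from h import *
need(.624,-.0295,.08)
a=viewer.grab_frame("side")[0]
cv2.imwrite("pics/s9.png",cv2.convertScaleAbs(cv2.resize(a[195:255,270:340],(700,600),interpolation=cv2.INTER_LANCZOS4)[...,::-1],alpha=1.2))
```

```text
t 9.80 tcp [ 0.6239 -0.0287  0.0669] phi 1.56 tilt 1.02 F [-0.6  0.1 -1. ] w 0.153 q6 1.30
need tool mm [  0.1   0.6 -13.1] turn 0.4
```

View pics/s9.png

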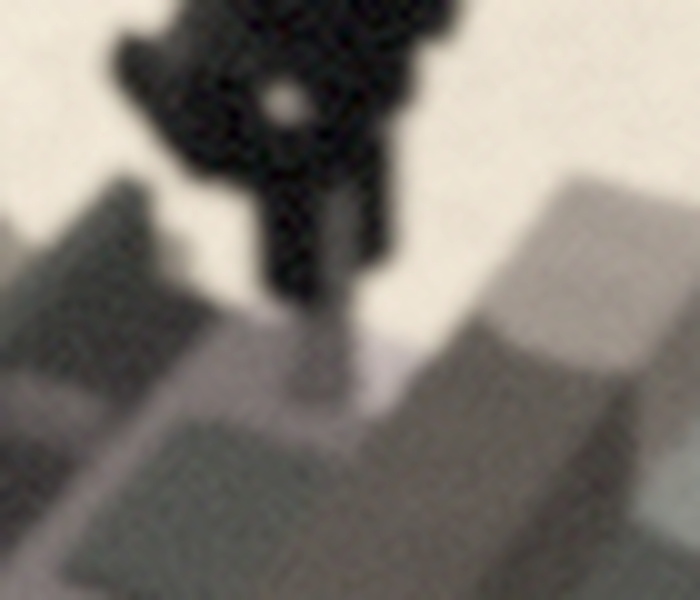

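Request:
{"op": "drive_tool", "data": {"increments": [[[0,0,0,4,0],[0,0,0,4,0],[0,0,0,4,0],[0,0,0,0,0]]]}}

```text
time_s: 10.25
tcp_pos: [0.6243, -0.0285, 0.0543]
orientation: [-0.008, 1.0, 0.014, 0.003]
force: [-0.1, 0.8, -0.8]
width: 0.155
```

Request:
{"op": "drive_tool", "data": {"increments": [[[0.3,0,0,0,0],[0.4,0,0,0,0],[0.4,0,0,0,0],[0.4,0,0,0,0]]]}}

```text
time_s: 10.65
tcp_pos: [0.6251, -0.0287, 0.0552]
orientation: [-0.008, 1.0, 0.014, 0.004]
force: [0.6, 0.2, 0.6]
width: 0.399
```

Run:
```python
from h import *
need(.624,-.0287,.16)
a=viewer.grab_frame("side")[0]
cv2.imwrite("pics/s10.png",cv2.convertScaleAbs(cv2.resize(a[195:255,270:340],(700,600),interpolation=cv2.INTER_LANCZOS4)[...,::-1],alpha=1.2))
```

```text
t 10.65 tcp [ 0.6251 -0.0287  0.0552] phi 1.56 tilt 1.05 F [0.6 0.2 0.6] w 0.399 q6 1.30
need tool mm [  -0.2   -1.7 -104.8] turn 0.4
```

View pics/s10.png

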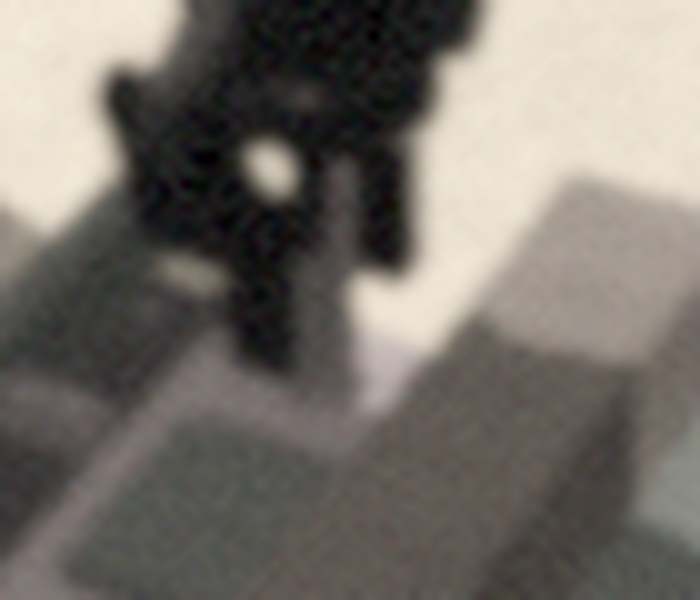

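Request:
{"op": "drive_tool", "data": {"increments": [[[0.4,0,0,-8,0],[0.4,0,0,-20,0],[0.4,0,0,-30,0],[0.4,0,0,-30,0],[0.4,0,0,-15,0]]]}}

```text
time_s: 11.2
tcp_pos: [0.6226, -0.0301, 0.1607]
orientation: [-0.009, 1.0, 0.014, 0.002]
force: [0.2, -0.6, 0.6]
width: 0.4
```

Request:
{"op": "drive_tool", "data": {"increments": [[[0.4,-4,-10,-5,0],[0.4,-10,-30,0,0],[0.4,-14,-44,0,0],[0.4,-14,-44,0,0],[0.4,-14,-44,0,0]]]}}

```text
time_s: 11.7
tcp_pos: [0.5613, 0.1422, 0.1695]
orientation: [-0.008, 1.0, 0.009, 0.003]
force: [0.9, 0.2, 0.1]
width: 0.398
```

Request:
{"op": "drive_tool", "data": {"increments": [[[0.5,-14,-44,0,0],[0.5,-12,-40,0,0],[0.5,-8,-36,0,0],[0.5,-4,-20,0,0],[0.5,0,-10,0,0]]]}}

```text
time_s: 12.2
tcp_pos: [0.5094, 0.3027, 0.1662]
orientation: [-0.008, 1.0, 0.012, -0.002]
force: [1.0, 0.5, -0.7]
width: 0.502
```

Run:
```python
from h import *
need(.528,.3255,.12)
a=viewer.grab_frame("side")[0]
cv2.imwrite("pics/s11.png",cv2.convertScaleAbs(cv2.resize(a[180:420,180:420],(600,600),interpolation=cv2.INTER_CUBIC)[...,::-1],alpha=1.5))
```

```text
t 12.20 tcp [0.5094 0.3027 0.1662] phi 1.41 tilt 0.91 F [ 1.   0.5 -0.7] w 0.502 q6 1.88
need tool mm [ 19.3 -21.6  46.5] turn 0.2
```

View pics/s11.png

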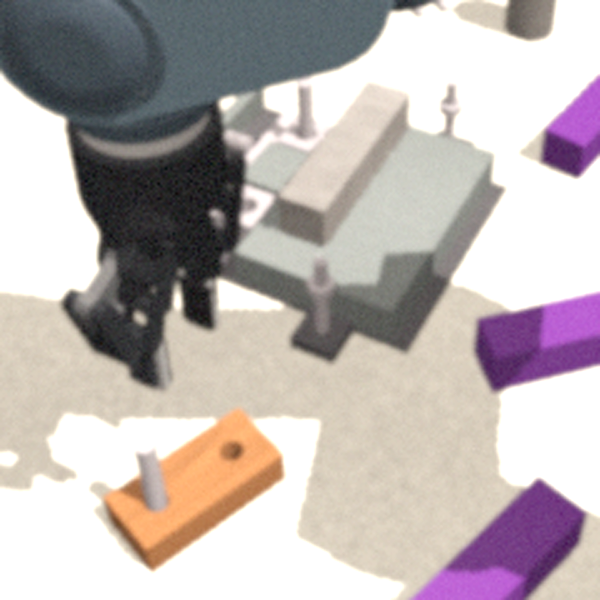

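Request:
{"op": "drive_tool", "data": {"increments": [[[0.5,8,-9,0,0],[0.5,8,-9,5,0],[0.5,3,-4,10,0],[0.5,0,0,10,0],[0.5,0,0,5,0]]]}}

```text
time_s: 12.75
tcp_pos: [0.5307, 0.3249, 0.1336]
orientation: [-0.008, 1.0, 0.01, -0.002]
force: [0.3, 0.7, -0.4]
width: 0.499
```

Request:
{"op": "drive_tool", "data": {"increments": [[[0.5,0,0,3,0],[0.5,0,0,0,0],[0.5,0,0,0,0]]]}}

```text
time_s: 13.05
tcp_pos: [0.5299, 0.3232, 0.1283]
orientation: [-0.007, 1.0, 0.009, -0.004]
force: [-0.2, -0.2, 0.5]
width: 0.497
```

Run:
```python
from h import *
need(.528,.3255,.12)
```

```text
t 13.05 tcp [0.5299 0.3232 0.1283] phi 1.09 tilt 0.89 F [-0.2 -0.2  0.5] w 0.497 q6 1.90
need tool mm [-1.8 -2.2  8.4] turn -0.1
```

Descend to TCP z ≈ 0.049 with small steps.

Request:
{"op": "drive_tool", "data": {"increments": [[[0.5,-1.5,-2,4,0],[0.5,0,0,10,0],[0.5,0,0,15,0],[0.5,0,0,15,0],[0.5,0,0,10,0]]]}}

```text
time_s: 13.55
tcp_pos: [0.5288, 0.3266, 0.0724]
orientation: [-0.008, 1.0, 0.009, -0.002]
force: [-0.6, 0.1, -0.2]
width: 0.5
```

Request:
{"op": "drive_tool", "data": {"increments": [[[0.5,0,0,8,0],[0.5,0,0,4,0],[0.5,0,0,0,0],[0.5,0,0,0,0]]]}}

```text
time_s: 13.95
tcp_pos: [0.5269, 0.3261, 0.0558]
orientation: [-0.007, 1.0, 0.009, -0.004]
force: [0.1, 0.2, 0.1]
width: 0.499
```

Run:
```python
from h import *
need(.528,.3255,.049)
a=viewer.grab_frame("side")[0]
cv2.imwrite("pics/s12.png",cv2.convertScaleAbs(cv2.resize(a[300:420,180:300],(600,600),interpolation=cv2.INTER_CUBIC)[...,::-1],alpha=1.5))
```

```text
t 13.95 tcp [0.5269 0.3261 0.0558] phi 1.09 tilt 0.91 F [0.1 0.2 0.1] w 0.499 q6 1.91
need tool mm [1.1 0.7 6.8] turn -0.1
```

View pics/s12.png

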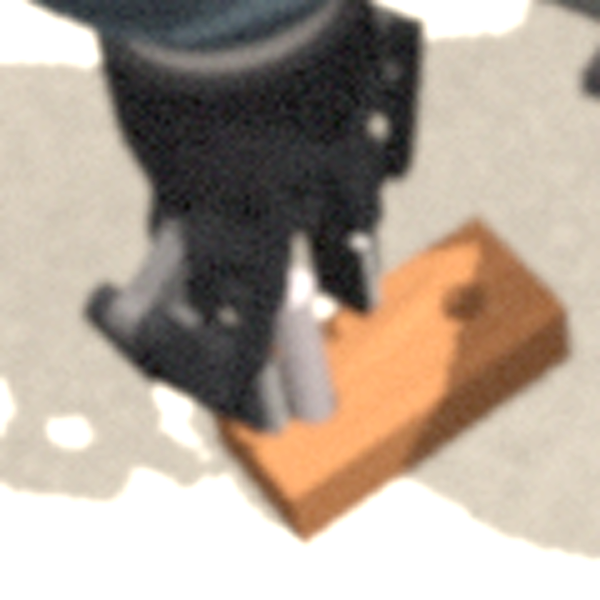

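Request:
{"op": "drive_tool", "data": {"increments": [[[0.5,0.5,0,4,0],[0.5,0,0,3,0],[0.5,0,0,0,0]]]}}

```text
time_s: 14.3
tcp_pos: [0.5286, 0.3266, 0.05]
orientation: [-0.007, 1.0, 0.009, -0.003]
force: [-0.7, 0.2, -0.5]
width: 0.498
```

Request:
{"op": "drive_tool", "data": {"increments": [[[0,0,0,0,0],[0,0,0,0,0],[0,0,0,0,0],[0,0,0,0,0],[0,0,0,0,0]]], "squeeze": 40}}

```text
time_s: 14.8
tcp_pos: [0.5288, 0.3257, 0.0502]
orientation: [-0.006, 1.0, 0.01, -0.003]
force: [1.3, -0.8, 0.4]
width: 0.149
```

Run:
```python
from h import *
need(.528,.3255,.049)
```

```text
t 14.80 tcp [0.5288 0.3257 0.0502] phi 1.10 tilt 0.79 F [ 1.3 -0.8  0.4] w 0.149 q6 1.91
need tool mm [-0.8  0.2  1.2] turn -0.1
```

Request:
{"op": "drive_tool", "data": {"increments": [[[0,0,0,-10,0],[0,0,0,-25,0],[0,0,0,-30,0],[0,0,0,-30,0],[0,0,0,-15,0]]]}}

```text
time_s: 15.3
tcp_pos: [0.5278, 0.3249, 0.1625]
orientation: [-0.007, 1.0, 0.009, -0.005]
force: [0.2, -0.2, -0.2]
width: 0.149
```

Request:
{"op": "drive_tool", "data": {"increments": [[[0,0,0,-5,0],[0,0,0,0,0],[0,0,0,0,0]]]}}

```text
time_s: 15.6
tcp_pos: [0.5283, 0.3255, 0.1695]
orientation: [-0.008, 1.0, 0.009, -0.003]
force: [-0.1, -0.7, -0.9]
width: 0.148
```

Run:
```python
from h import *
need(.623,.0712,.16)
a=viewer.grab_frame("side")[0]
cv2.imwrite("pics/s13.png",cv2.convertScaleAbs(cv2.resize(a[180:420,180:420],(600,600),interpolation=cv2.INTER_CUBIC)[...,::-1],alpha=1.5))
```

```text
t 15.60 tcp [0.5283 0.3255 0.1695] phi 1.08 tilt 1.01 F [-0.1 -0.7 -0.9] w 0.148 q6 1.91
need tool mm [ 90.  256.2   4.7] turn -0.1
```

View pics/s13.png

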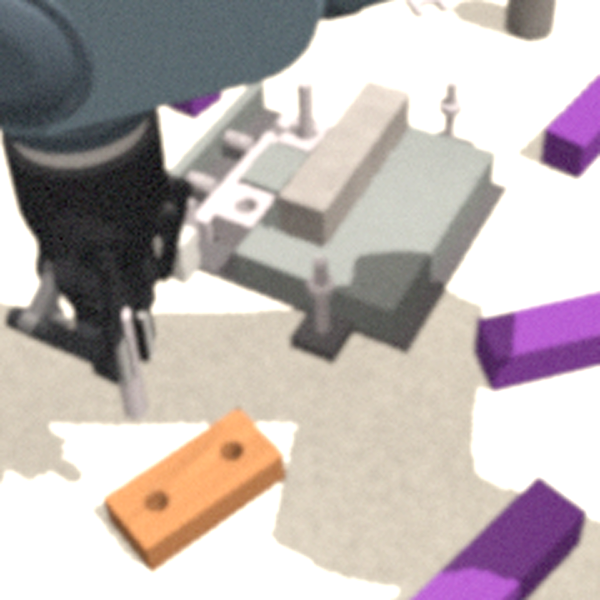

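Run:
```python
from h import *
c=lambda x,y:(x/2.5+180-.3,y/2.5+180-.3)
print("foot",plane("side",[c(134,406)],.127),"rackA",plane("side",[c(157,501)],.03),"sockL",plane("side",[c(246,206)],.0385),"pinR top",plane("side",[c(305,90)],.0955))
```

```text
foot [[0.53209001 0.32406069 0.127     ]] rackA [[0.52873128 0.32520711 0.03      ]] sockL [[0.62248248 0.07314092 0.0385    ]] pinR top [[ 0.6190978  -0.01714312  0.0955    ]]
```

Request:
{"op": "drive_tool", "data": {"increments": [[[0,5,15,0,0],[0,10,30,0,0],[0,14,42,0,0],[0,14,42,0,0],[0,14,42,0,0]]]}}

```text
time_s: 16.15
tcp_pos: [0.5862, 0.1508, 0.159]
orientation: [-0.007, 1.0, 0.014, -0.009]
force: [0.6, -0.2, -0.9]
width: 0.145
```

Request:
{"op": "drive_tool", "data": {"increments": [[[0,12,32,0,0],[0,8,20,0,0],[0,4,12,0,0],[0,0,4,0,0],[0,0,0,0,0]]]}}

```text
time_s: 16.65
tcp_pos: [0.6113, 0.0711, 0.152]
orientation: [-0.007, 1.0, 0.009, -0.013]
force: [-0.7, 1.0, -0.8]
width: 0.147
```

Run:
```python
from h import *
need(.6217,.0712,.12)
```

```text
t 16.65 tcp [0.6113 0.0711 0.152 ] phi 1.04 tilt 1.69 F [-0.7  1.  -0.8] w 0.147 q6 1.48
need tool mm [11.3  0.6 31.7] turn -0.2
```

Request:
{"op": "drive_tool", "data": {"increments": [[[0,4,0,5,0],[0,4,0,10,0],[0,2,0,12,0],[0,0,0,12,0],[0,0,0,6,0]]]}}

```text
time_s: 17.15
tcp_pos: [0.6196, 0.0759, 0.1027]
orientation: [-0.007, 1.0, 0.012, -0.014]
force: [-0.2, 0.3, -0.7]
width: 0.152
```

Request:
{"op": "drive_tool", "data": {"increments": [[[0,0,0,2,0],[0,0,0,0,0],[0,0,0,0,0]]]}}

```text
time_s: 17.45
tcp_pos: [0.6182, 0.0765, 0.0983]
orientation: [-0.007, 1.0, 0.012, -0.015]
force: [-0.1, -0.3, -1.4]
width: 0.15
```

Run:
```python
from h import *
need(.6223,.0712,.09)
```

```text
t 17.45 tcp [0.6182 0.0765 0.0983] phi 1.38 tilt 1.94 F [-0.1 -0.3 -1.4] w 0.150 q6 1.48
need tool mm [4.2 5.5 8.1] turn 0.2
```

Request:
{"op": "drive_tool", "data": {"increments": [[[0,2,3,0,0],[0,2,2,0,0],[0,0,0,0,0],[0,0,0,0,0]]]}}

```text
time_s: 17.85
tcp_pos: [0.6239, 0.0708, 0.1]
orientation: [-0.007, 1.0, 0.012, -0.014]
force: [0.1, 0.0, -0.0]
width: 0.154
```

Run:
```python
from h import *
need(.6223,.0712,.09)
a=viewer.grab_frame("side")[0]
cv2.imwrite("pics/s14.png",cv2.convertScaleAbs(cv2.resize(a[205:285,240:330],(720,600),interpolation=cv2.INTER_LANCZOS4)[...,::-1],alpha=1.4))
```

```text
t 17.85 tcp [0.6239 0.0708 0.1   ] phi 1.36 tilt 1.76 F [ 0.1  0.  -0. ] w 0.154 q6 1.47
need tool mm [-1.3 -0.3 10. ] turn 0.2
```

View pics/s14.png

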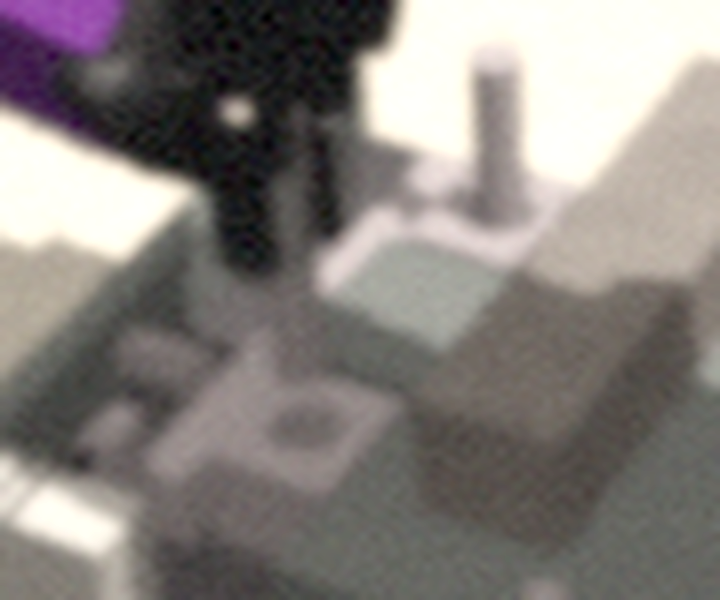

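Run:
```python
from h import *
c=lambda x,y:(x/8+240-.44,y/7.5+205-.43)
print("hole",plane("side",[c(307,417)],.0385),"foot",plane("side",[c(292,352),c(298,352),c(292,345)],.0578))
print("pinR top",plane("side",[c(497,58)],.0955),"base",plane("side",[c(497,215)],.0385))
```

```text
hole [[0.62583383 0.06857322 0.0385    ]] foot [[0.63057461 0.06580536 0.0578    ]
 [0.62926035 0.06508568 0.0578    ]
 [0.63208831 0.0634841  0.0578    ]]
pinR top [[ 0.62494343 -0.02688841  0.0955    ]] base [[ 0.62683212 -0.02645596  0.0385    ]]
```

Request:
{"op": "drive_tool", "data": {"increments": [[[0,-1.7,0,0,0],[0,0,0,4,0],[0,0,0,5,0],[0,0,0,0,0],[0,0,0,0,0]]]}}

```text
time_s: 18.4
tcp_pos: [0.6215, 0.071, 0.0901]
orientation: [-0.007, 1.0, 0.012, -0.014]
force: [-0.6, 0.2, -1.4]
width: 0.149
```

Run:
```python
from h import *
need(.6223,.0712,.09)
a=viewer.grab_frame("side")[0]
cv2.imwrite("pics/s15.png",cv2.convertScaleAbs(cv2.resize(a[225:285,245:315],(700,600),interpolation=cv2.INTER_LANCZOS4)[...,::-1],alpha=2))
```

```text
t 18.40 tcp [0.6215 0.071  0.0901] phi 1.38 tilt 1.77 F [-0.6  0.2 -1.4] w 0.149 q6 1.47
need tool mm [ 0.8 -0.2  0.1] turn 0.2
```

View pics/s15.png

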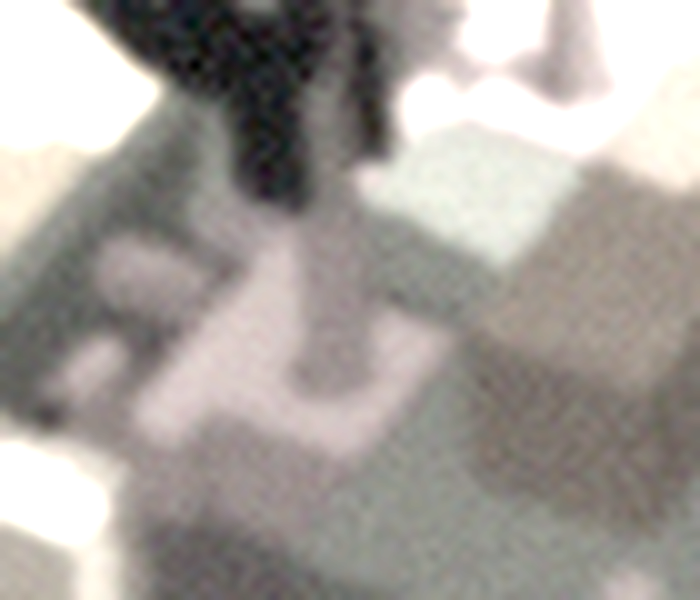

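Request:
{"op": "drive_tool", "data": {"increments": [[[0,0.3,0,0,0],[0,0,0,4,0],[0,0,0,4,0],[0,0,0,4,0],[0,0,0,0,0]]]}}

```text
time_s: 18.95
tcp_pos: [0.6216, 0.0712, 0.0771]
orientation: [-0.007, 1.0, 0.012, -0.014]
force: [0.6, 0.2, -0.9]
width: 0.15
```

Request:
{"op": "drive_tool", "data": {"increments": [[[0,0,0,4,0],[0,0,0,4,0],[0,0,0,0,0]]]}}

```text
time_s: 19.25
tcp_pos: [0.6216, 0.0713, 0.0684]
orientation: [-0.007, 1.0, 0.012, -0.013]
force: [0.7, 0.1, -0.6]
width: 0.153
```

Run:
```python
from h import *
need(.6223,.0712,.055)
a=viewer.grab_frame("side")[0]
cv2.imwrite("pics/s16.png",cv2.convertScaleAbs(cv2.resize(a[225:285,245:315],(700,600),interpolation=cv2.INTER_LANCZOS4)[...,::-1],alpha=2))
```

```text
t 19.25 tcp [0.6216 0.0713 0.0684] phi 1.37 tilt 1.73 F [ 0.7  0.1 -0.6] w 0.153 q6 1.47
need tool mm [ 1.1  0.3 13.3] turn 0.2
```

View pics/s16.png

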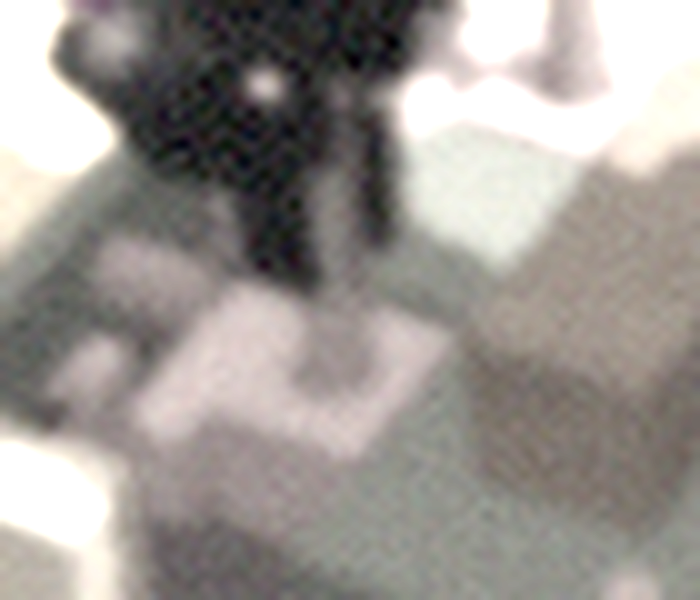

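Foot is in the hole with no contact force. Lower the rest of the way and release.

Request:
{"op": "drive_tool", "data": {"increments": [[[0,0,0,4,0],[0,0,0,4,0],[0,0,0,4,0],[0,0,0,0,0]]]}}

```text
time_s: 19.7
tcp_pos: [0.6215, 0.0715, 0.0558]
orientation: [-0.007, 1.0, 0.012, -0.013]
force: [1.1, -0.0, -1.2]
width: 0.155
```

Request:
{"op": "drive_tool", "data": {"increments": [[[0.3,0,0,0,0],[0.4,0,0,0,0],[0.4,0,0,0,0],[0.4,0,0,0,0]]]}}

```text
time_s: 20.1
tcp_pos: [0.6219, 0.0714, 0.0565]
orientation: [-0.007, 1.0, 0.012, -0.013]
force: [0.5, 0.0, -0.3]
width: 0.404
```

Run:
```python
from h import *
need(.6223,.0712,.055)
a=viewer.grab_frame("side")[0]
cv2.imwrite("pics/s17.png",cv2.convertScaleAbs(cv2.resize(a[205:285,240:330],(720,600),interpolation=cv2.INTER_LANCZOS4)[...,::-1],alpha=1.7))
```

```text
t 20.10 tcp [0.6219 0.0714 0.0565] phi 1.37 tilt 1.66 F [ 0.5  0.  -0.3] w 0.404 q6 1.47
need tool mm [0.4 0.3 1.5] turn 0.2
```

View pics/s17.png

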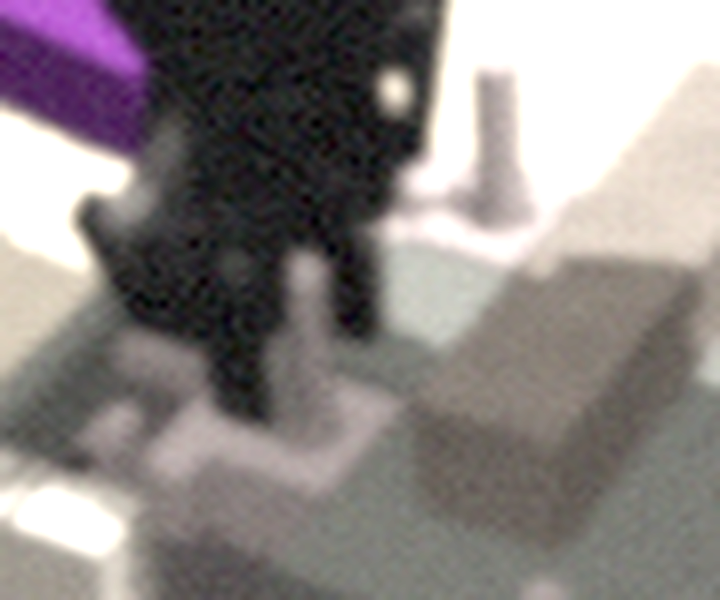

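Request:
{"op": "drive_tool", "data": {"increments": [[[0.4,0,0,-8,0],[0.4,0,0,-20,0],[0.4,0,0,-30,0],[0.4,0,0,-30,0],[0.4,0,0,-12,0]]]}}

```text
time_s: 20.65
tcp_pos: [0.623, 0.0702, 0.1592]
orientation: [-0.007, 1.0, 0.012, -0.015]
force: [1.5, -0.5, -0.1]
width: 0.397
```

Request:
{"op": "drive_tool", "data": {"increments": [[[0.4,-10,5,0,0],[0.4,-25,12,0,0],[0.4,-30,14,0,0],[0.4,-25,10,0,0],[0.4,-10,4,0,0]]]}}

```text
time_s: 21.15
tcp_pos: [0.5182, 0.0211, 0.1587]
orientation: [-0.007, 1.0, 0.013, -0.016]
force: [0.6, -0.3, 0.1]
width: 0.4
```

Request:
{"op": "drive_tool", "data": {"increments": [[[0.4,-3,1,0,0],[0.4,0,0,0,0],[0.4,0,0,0,0]]]}}

```text
time_s: 21.45
tcp_pos: [0.5114, 0.0196, 0.1556]
orientation: [-0.008, 1.0, 0.012, -0.019]
force: [-0.2, -0.2, 0.0]
width: 0.399
```

Run:
```python
from h import *
need(.515,.022,.055,1.5)
a=viewer.grab_frame("side")[0]
cv2.imwrite("pics/s18.png",cv2.convertScaleAbs(cv2.resize(a[180:330,220:400],(720,600),interpolation=cv2.INTER_CUBIC)[...,::-1],alpha=1.5))
```

```text
t 21.45 tcp [0.5114 0.0196 0.1556] phi 1.38 tilt 2.34 F [-0.2 -0.2  0. ] w 0.399 q6 1.36
need tool mm [  7.4  -0.7 100.4] turn -0.1
```

View pics/s18.png

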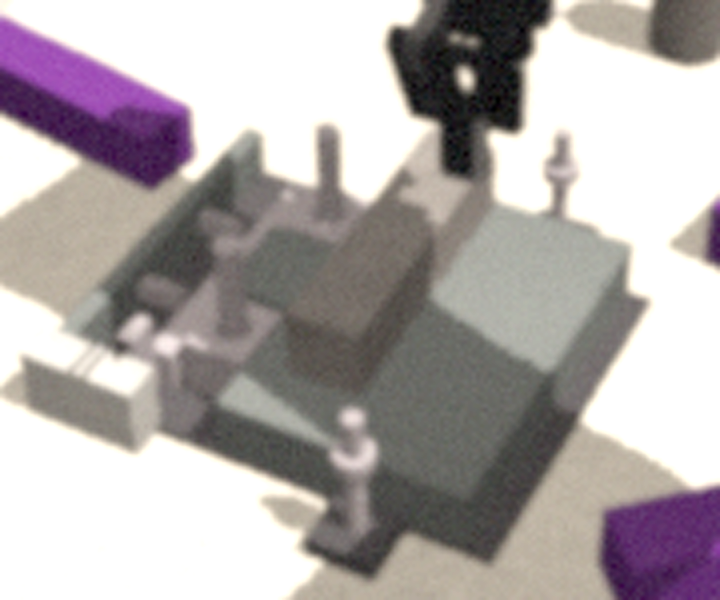

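Request:
{"op": "drive_tool", "data": {"increments": [[[0.4,0,0,20,0],[0.4,0,0,25,0],[0.4,0,0,24,0],[0.4,0,0,0,0],[0.4,0,0,0,0]]]}}

```text
time_s: 22.0
tcp_pos: [0.5129, 0.0214, 0.0859]
orientation: [-0.007, 1.0, 0.013, -0.017]
force: [-0.1, -0.1, 0.2]
width: 0.395
```

Request:
{"op": "drive_tool", "data": {"increments": [[[0.4,0,0,0,0],[0.4,0,0,0,0]]]}}

```text
time_s: 22.2
tcp_pos: [0.5145, 0.0214, 0.0878]
orientation: [-0.007, 1.0, 0.013, -0.015]
force: [0.5, -0.0, 0.2]
width: 0.401
```

Run:
```python
from h import *
need(.515,.019,.05,1.5)
print(monitor.state()['orientation'])
```

```text
t 22.20 tcp [0.5145 0.0214 0.0878] phi 1.55 tilt 1.95 F [ 0.5 -0.   0.2] w 0.401 q6 1.36
need tool mm [ 1.6  2.9 37.8] turn 0.0
[-0.00702557  0.99976545  0.01340949 -0.01548764]
```

Request:
{"op": "drive_tool", "data": {"increments": [[[0.4,0,1,8,0],[0.4,0,1,12,0],[0.4,0,0,10,0],[0.4,0,0,5,0],[0.4,0,0,0,0]]]}}

```text
time_s: 22.7
tcp_pos: [0.5146, 0.0194, 0.0516]
orientation: [-0.007, 1.0, 0.013, -0.014]
force: [0.3, -0.0, 1.1]
width: 0.4
```

Request:
{"op": "drive_tool", "data": {"increments": [[[0.4,0,0,0,0],[0.4,0,0,0,0]]]}}

```text
time_s: 22.9
tcp_pos: [0.5144, 0.0195, 0.0512]
orientation: [-0.007, 1.0, 0.013, -0.014]
force: [0.7, 0.3, -0.2]
width: 0.402
```

Run:
```python
from h import *
need(.525,.0185,.05,1.5)
a=viewer.grab_frame("side")[0]
cv2.imwrite("pics/s19.png",cv2.convertScaleAbs(cv2.resize(a[180:330,220:400],(720,600),interpolation=cv2.INTER_CUBIC)[...,::-1],alpha=1.5))
```

```text
t 22.90 tcp [0.5144 0.0195 0.0512] phi 1.54 tilt 1.80 F [ 0.7  0.3 -0.2] w 0.402 q6 1.35
need tool mm [10.6  1.3  0.9] turn 0.0
```

View pics/s19.png

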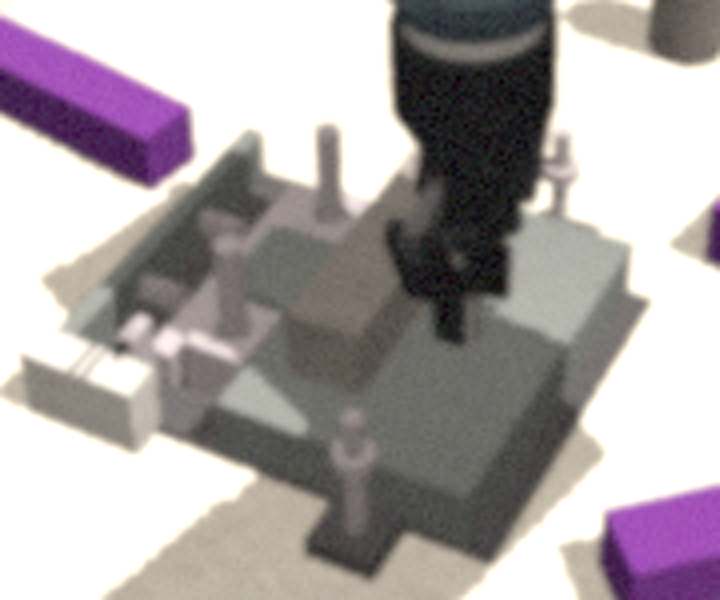

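Request:
{"op": "drive_tool", "data": {"increments": [[[0.4,3,0,0,0],[0.4,4,0,0,0],[0.4,4,0.5,0,0],[0.4,4,0,0,0],[0.4,4,0,0,0]]]}}

```text
time_s: 23.45
tcp_pos: [0.5348, 0.0196, 0.0517]
orientation: [-0.007, 1.0, 0.014, -0.014]
force: [-9.0, -0.2, 6.0]
width: 0.399
```

Request:
{"op": "drive_tool", "data": {"increments": [[[0.4,4,0,0,0],[0.4,4,0,0,0],[0.4,3,0,0,0]]]}}

```text
time_s: 23.75
tcp_pos: [0.5416, 0.0202, 0.0511]
orientation: [-0.007, 1.0, 0.014, -0.023]
force: [-9.4, -0.9, 8.4]
width: 0.399
```

Run:
```python
from h import *
need(.565,.0197,.05,1.5)
```

```text
t 23.75 tcp [0.5416 0.0202 0.0511] phi 1.63 tilt 2.71 F [-9.4 -0.9  8.4] w 0.399 q6 1.36
need tool mm [23.4  1.2  0.1] turn 0.1
```

Run:
```python
from h import *
a=viewer.grab_frame("side")[0]
cv2.imwrite("pics/s20.png",cv2.convertScaleAbs(cv2.resize(a[180:330,220:400],(720,600),interpolation=cv2.INTER_CUBIC)[...,::-1],alpha=1.8))
need(.565,.0197,.05,1.5)
```

```text
t 23.80 tcp [0.542  0.0202 0.0511] phi 1.63 tilt 2.67 F [-7.1 -0.9  4.4] w 0.400 q6 1.36
need tool mm [23.   1.1  0.1] turn 0.1
```

View pics/s20.png

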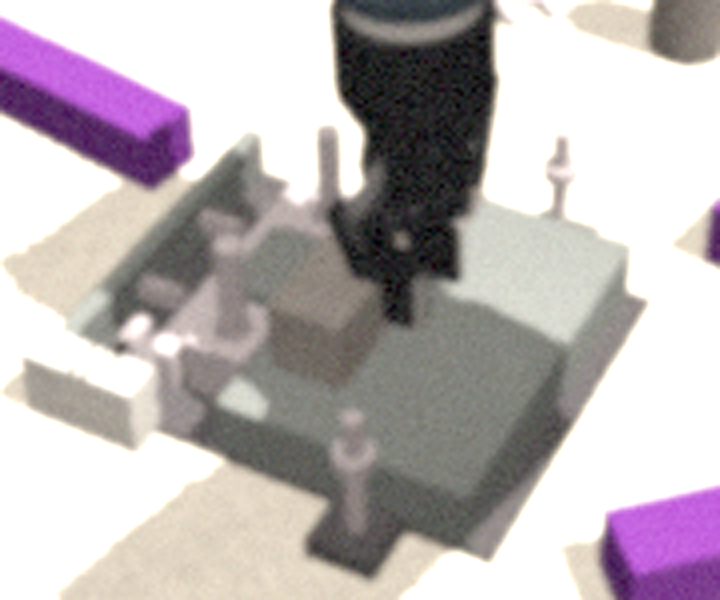

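```bash
cat >> h.py <<'E'
def prism():
    p,d=viewer.grab_frame("side");C=cloud("side",d)
    m=(C[...,2]>.066)&(C[...,2]<.096)&(C[...,0]>.53)&(C[...,0]<.605)&(C[...,1]>.045)&(C[...,1]<.105)&(p.max(2)>45)
    P=C[m];A=np.c_[P[:,:2]-P[:,:2].mean(0),np.ones(len(P))]
    w=np.ones(len(P),bool)
    for _ in range(5):
        k=np.linalg.lstsq(A[w],P[w,2],rcond=None)[0];w=abs(A@k-P[:,2])<.004
    print("prism top plane n",w.sum(),"slope",k[:2].round(3),"z",k[2].round(4),"x",P[w,0].min().round(4),P[w,0].max().round(4),"ymax",np.percentile(P[w,1],98).round(4))
E
python3 - <<'E'
from h import *
prism()
a=viewer.grab_frame("side")[0]
cv2.imwrite("pics/s21.png",cv2.convertScaleAbs(cv2.resize(a[215:285,265:345],(800,600),interpolation=cv2.INTER_CUBIC)[...,::-1],alpha=2.2))
need(.565,.0197,.05,1.5)
E
```

```text
prism top plane n 343 slope [ 0.023 -0.029] z 0.0796 x 0.5329 0.5932 ymax 0.0877
t 23.90 tcp [0.542  0.0202 0.0511] phi 1.62 tilt 2.63 F [-6.7 -1.   5.4] w 0.400 q6 1.36
need tool mm [23.   1.1  0.1] turn 0.1
```

View pics/s21.png

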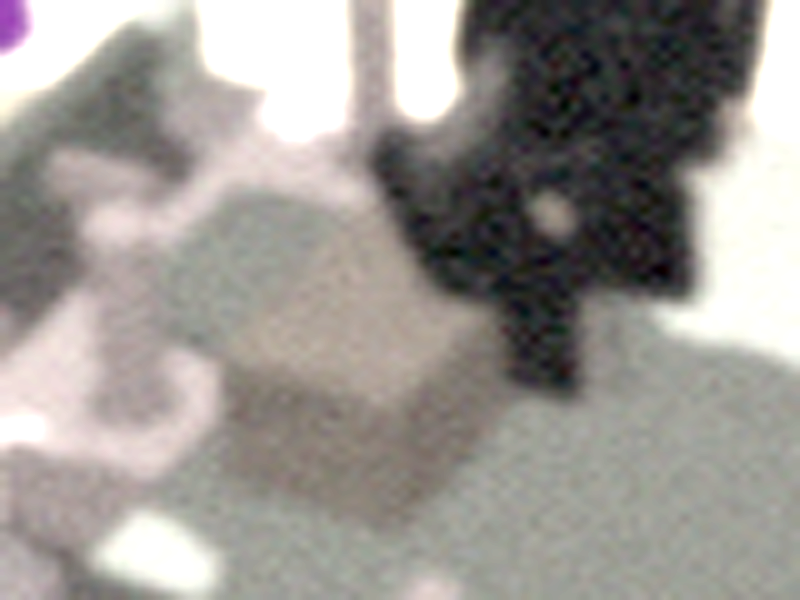

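Request:
{"op": "drive_tool", "data": {"increments": [[[0.4,-4,0,0,0],[0.4,-6,0,0,0],[0.4,-6,0,0,0],[0.4,-3,0,0,0],[0.4,0,0,0,0]]]}}

```text
time_s: 24.4
tcp_pos: [0.5221, 0.0196, 0.0518]
orientation: [-0.007, 1.0, 0.014, -0.021]
force: [-0.3, -0.4, 0.0]
width: 0.399
```

Request:
{"op": "drive_tool", "data": {"increments": [[[0.4,0,0,-10,0],[0.4,0,0,-20,0],[0.4,0,0,-20,0],[0.4,0,0,-12,0],[0.4,0,0,-5,0]]]}}

```text
time_s: 24.9
tcp_pos: [0.5252, 0.0187, 0.1227]
orientation: [-0.007, 1.0, 0.014, -0.021]
force: [0.1, 1.2, -0.2]
width: 0.403
```

Request:
{"op": "drive_tool", "data": {"increments": [[[0.4,0,0,0,0],[0.4,0,0,0,0]]]}}

```text
time_s: 25.1
tcp_pos: [0.5257, 0.0186, 0.1234]
orientation: [-0.007, 1.0, 0.014, -0.02]
force: [-0.3, 1.1, -0.5]
width: 0.401
```

Run:
```python
from h import *
need(.53,.019,.063,1.5);prism();print(monitor.state()['orientation'])
```

```text
t 25.10 tcp [0.5257 0.0186 0.1234] phi 1.61 tilt 2.48 F [-0.3  1.1 -0.5] w 0.401 q6 1.36
need tool mm [ 6.8  0.6 60.2] turn 0.1
prism top plane n 349 slope [ 0.009 -0.023] z 0.0797 x 0.5517 0.5926 ymax 0.0871
[-0.00700198  0.99966608  0.01394888 -0.02059443]
```

Request:
{"op": "drive_tool", "data": {"increments": [[[0.4,20,0,0,0],[0.4,40,0,0,0],[0.4,0,0,0,0],[0.4,0,0,0,0],[0.4,0,0,0,0]]]}}

```text
time_s: 25.65
tcp_pos: [0.5833, 0.0209, 0.1145]
orientation: [-0.008, 1.0, 0.014, -0.026]
force: [0.3, -0.5, 0.1]
width: 0.399
```

Run:
```python
from h import *
need(.53,.019,.12,1.5);print(monitor.state()['orientation'])
```

```text
t 25.65 tcp [0.5833 0.0209 0.1145] phi 1.61 tilt 3.13 F [ 0.3 -0.5  0.1] w 0.399 q6 1.38
need tool mm [-53.5   0.4  -2.7] turn 0.1
[-0.00795721  0.99953162  0.01381272 -0.02612359]
```

Request:
{"op": "drive_tool", "data": {"increments": [[[0.4,-30,0,-2,0],[0.4,-40,0,0,0],[0.4,0,0,0,0],[0.4,0,0,0,0],[0.4,0,0,0,0]]]}}

```text
time_s: 26.15
tcp_pos: [0.5064, 0.0195, 0.1181]
orientation: [-0.008, 0.999, 0.014, -0.029]
force: [-0.0, -0.3, -0.1]
width: 0.399
```

Run:
```python
from h import *
need(.53,.019,.12,1.5);print(monitor.state()['orientation'])
```

```text
t 26.15 tcp [0.5064 0.0195 0.1181] phi 1.60 tilt 3.41 F [-0.  -0.3 -0.1] w 0.399 q6 1.35
need tool mm [23.4  1.1 -3.3] turn 0.1
[-0.00839714  0.99946469  0.01369503 -0.02850033]
```

Request:
{"op": "drive_tool", "data": {"increments": [[[0.4,0,0,-15,0],[0.4,0,0,-30,0],[0.4,0,0,-30,0],[0.4,0,0,-15,0],[0.4,0,0,-5,0]]]}}

```text
time_s: 26.65
tcp_pos: [0.5153, 0.0175, 0.2211]
orientation: [-0.008, 1.0, 0.014, -0.027]
force: [-0.1, 0.1, -0.2]
width: 0.401
```

Run:
```python
from h import *
need(.53,.019,.12,1.5);print(monitor.state()['orientation'])
```

```text
t 26.65 tcp [0.5153 0.0175 0.2211] phi 1.61 tilt 3.21 F [-0.1  0.1 -0.2] w 0.401 q6 1.35
need tool mm [ 20.1   0.6 100.2] turn 0.1
[-0.00806639  0.99951151  0.01383955 -0.0268354 ]
```

Request:
{"op": "drive_tool", "data": {"increments": [[[0.4,0,0,40,0],[0.4,0,0,45,0],[0.4,0,0,0,0],[0.4,0,0,0,0],[0.4,0,0,0,0]]]}}

```text
time_s: 27.15
tcp_pos: [0.5172, 0.0178, 0.1422]
orientation: [-0.007, 1.0, 0.014, -0.021]
force: [0.3, -0.3, -0.3]
width: 0.397
```

Run:
```python
from h import *
need(.53,.019,.12,1.5);print(monitor.state()['orientation'])
```

```text
t 27.15 tcp [0.5172 0.0178 0.1422] phi 1.63 tilt 2.48 F [ 0.3 -0.3 -0.3] w 0.397 q6 1.35
need tool mm [13.7 -0.5 21.7] turn 0.1
[-0.00679195  0.99966822  0.01403593 -0.02050145]
```

Request:
{"op": "drive_tool", "data": {"increments": [[[0.4,0,0,-15,0],[0.4,0,0,-30,0],[0.4,0,0,-30,0],[0.4,0,0,-15,0],[0.4,0,0,-5,0]]]}}

```text
time_s: 27.65
tcp_pos: [0.5245, 0.016, 0.2501]
orientation: [-0.006, 1.0, 0.014, -0.015]
force: [-0.0, -0.8, -0.4]
width: 0.4
```

Request:
{"op": "drive_tool", "data": {"increments": [[[0.4,0,0,45,0],[0.4,0,0,50,0],[0.4,0,0,0,0],[0.4,0,0,0,0],[0.4,0,0,0,0]]]}}

```text
time_s: 28.15
tcp_pos: [0.5281, 0.016, 0.1639]
orientation: [-0.004, 1.0, 0.014, -0.006]
force: [-0.5, -0.8, -0.4]
width: 0.399
```

Request:
{"op": "drive_tool", "data": {"increments": [[[0.4,0,0,-15,0],[0.4,0,0,-30,0],[0.4,0,0,-30,0],[0.4,0,0,-15,0],[0.4,0,0,-5,0]]]}}

```text
time_s: 28.65
tcp_pos: [0.5327, 0.0147, 0.2738]
orientation: [-0.002, 1.0, 0.014, 0.001]
force: [-0.6, 0.4, -1.2]
width: 0.401
```

Request:
{"op": "drive_tool", "data": {"increments": [[[0.4,0,0,45,0],[0.4,0,0,50,0],[0.4,0,0,0,0],[0.4,0,0,0,0],[0.4,0,0,0,0]]]}}

```text
time_s: 29.15
tcp_pos: [0.5394, 0.0141, 0.1888]
orientation: [-0.0, 1.0, 0.015, 0.011]
force: [0.1, 0.0, -0.2]
width: 0.401
```

Run:
```python
from h import *
need(.53,.019,.12,1.5);print(monitor.state()['orientation'])
```

```text
t 29.15 tcp [0.5394 0.0141 0.1888] phi 1.67 tilt 1.24 F [ 0.1  0.  -0.2] w 0.401 q6 1.35
need tool mm [-10.7  -5.2  68.6] turn 0.2
[-4.03424082e-04  9.99834869e-01  1.45881074e-02  1.08286515e-02]
```

Request:
{"op": "drive_tool", "data": {"increments": [[[0.4,-5,-2,15,0],[0.4,-5,-3,25,0],[0.4,-4,0,25,0],[0.4,-3,0,20,0],[0.4,0,0,10,0]]]}}

```text
time_s: 29.65
tcp_pos: [0.5301, 0.0181, 0.0989]
orientation: [0.001, 1.0, 0.015, 0.02]
force: [-0.6, 0.9, 0.2]
width: 0.404
```

Request:
{"op": "drive_tool", "data": {"increments": [[[0.4,0,0,5,0],[0.4,0,0,0,0],[0.4,0,0,0,0]]]}}

```text
time_s: 29.95
tcp_pos: [0.531, 0.0181, 0.0943]
orientation: [0.001, 1.0, 0.015, 0.021]
force: [0.2, -0.4, 0.1]
width: 0.404
```

Run:
```python
from h import *
need(.535,.019,.060,1.5);print(monitor.state()['orientation'])
```

```text
t 29.95 tcp [0.531  0.0181 0.0943] phi 1.70 tilt 2.36 F [ 0.2 -0.4  0.1] w 0.404 q6 1.36
need tool mm [ 2.6 -0.9 34.4] turn 0.2
[0.00147463 0.99967877 0.0148125  0.02051297]
```

Request:
{"op": "drive_tool", "data": {"increments": [[[0.4,-2,-0.5,6,0],[0.4,-1,0,10,0],[0.4,0,0,10,0],[0.4,0,0,5,0],[0.4,0,0,0,0]]]}}

```text
time_s: 30.45
tcp_pos: [0.5308, 0.0182, 0.0627]
orientation: [0.002, 1.0, 0.015, 0.023]
force: [0.1, -0.5, 1.0]
width: 0.399
```

Run:
```python
from h import *
need(.535,.019,.060,1.5);print(monitor.state()['orientation'])
```

```text
t 30.45 tcp [0.5308 0.0182 0.0627] phi 1.70 tilt 2.59 F [ 0.1 -0.5  1. ] w 0.399 q6 1.36
need tool mm [ 4.1 -0.7  2.9] turn 0.2
[0.00186566 0.99963446 0.01481176 0.02254062]
```

Request:
{"op": "drive_tool", "data": {"increments": [[[0.4,3,-1,1,0],[0.4,4,0,0,0],[0.4,4,0,0,0],[0.4,4,0,0,0],[0.4,4,0,0,0]]]}}

```text
time_s: 30.95
tcp_pos: [0.5488, 0.02, 0.0619]
orientation: [0.002, 1.0, 0.015, 0.019]
force: [-7.5, -0.7, 5.4]
width: 0.398
```

Run:
```python
from h import *
need(.575,.02,.060,1.5);prism()
a=viewer.grab_frame("side")[0]
cv2.imwrite("pics/s22.png",cv2.convertScaleAbs(cv2.resize(a[180:330,220:400],(720,600),interpolation=cv2.INTER_CUBIC)[...,::-1],alpha=1.8))
```

```text
t 30.95 tcp [0.5488 0.02   0.0619] phi 1.71 tilt 2.16 F [-7.5 -0.7  5.4] w 0.398 q6 1.37
need tool mm [26.1  0.7  2.9] turn 0.2
prism top plane n 358 slope [ 0.015 -0.022] z 0.0797 x 0.5391 0.5986 ymax 0.088
```

View pics/s22.png

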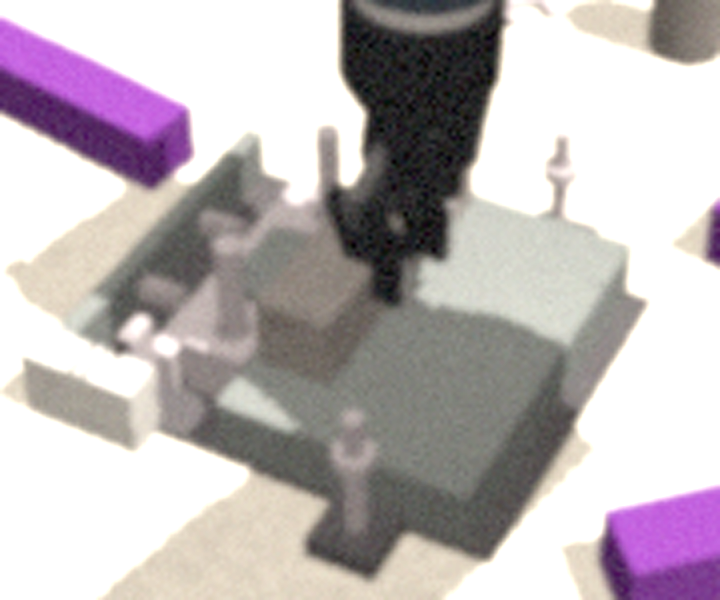

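Request:
{"op": "drive_tool", "data": {"increments": [[[0.4,4,0,-0.3,0],[0.4,4,0,-0.3,0],[0.4,4,0,-0.3,0]]]}}

```text
time_s: 31.35
tcp_pos: [0.559, 0.0206, 0.0621]
orientation: [0.001, 1.0, 0.015, 0.016]
force: [-5.5, -0.4, 0.5]
width: 0.399
```

Run:
```python
from h import *
need(.575,.02,.060,1.5);prism()
```

```text
t 31.35 tcp [0.559  0.0206 0.0621] phi 1.72 tilt 1.84 F [-5.5 -0.4  0.5] w 0.399 q6 1.37
need tool mm [15.9  1.1  2.6] turn 0.2
prism top plane n 339 slope [ 0.027 -0.014] z 0.0797 x 0.5461 0.605 ymax 0.088
```

Request:
{"op": "drive_tool", "data": {"increments": [[[0.4,3,0,-0.2,0],[0.4,3,0,-0.2,0]]]}}

```text
time_s: 31.6
tcp_pos: [0.5657, 0.0209, 0.0624]
orientation: [0.001, 1.0, 0.015, 0.016]
force: [-4.7, -0.2, -0.5]
width: 0.401
```

Request:
{"op": "drive_tool", "data": {"increments": [[[0.4,2,0,-0.2,0]]]}}

```text
time_s: 31.7
tcp_pos: [0.5678, 0.021, 0.0626]
orientation: [0.001, 1.0, 0.015, 0.016]
force: [-3.9, 0.4, -1.5]
width: 0.4
```

Run:
```python
from h import *
need(.575,.02,.060,1.5);prism()
a=viewer.grab_frame("side")[0]
cv2.imwrite("pics/s23.png",cv2.convertScaleAbs(cv2.resize(a[215:285,240:320],(800,600),interpolation=cv2.INTER_CUBIC)[...,::-1],alpha=1.8))
b=viewer.grab_frame("top")[0]
cv2.imwrite("pics/t23.png",cv2.convertScaleAbs(cv2.resize(b[150:290,245:385],(560,560),interpolation=cv2.INTER_CUBIC)[...,::-1],alpha=1.8))
```

```text
t 31.70 tcp [0.5678 0.021  0.0626] phi 1.70 tilt 1.84 F [-3.9  0.4 -1.5] w 0.400 q6 1.37
need tool mm [7.1 1.2 2.8] turn 0.2
prism top plane n 261 slope [ 0.039 -0.028] z 0.0799 x 0.5562 0.6048 ymax 0.0886
```

View pics/s23.png

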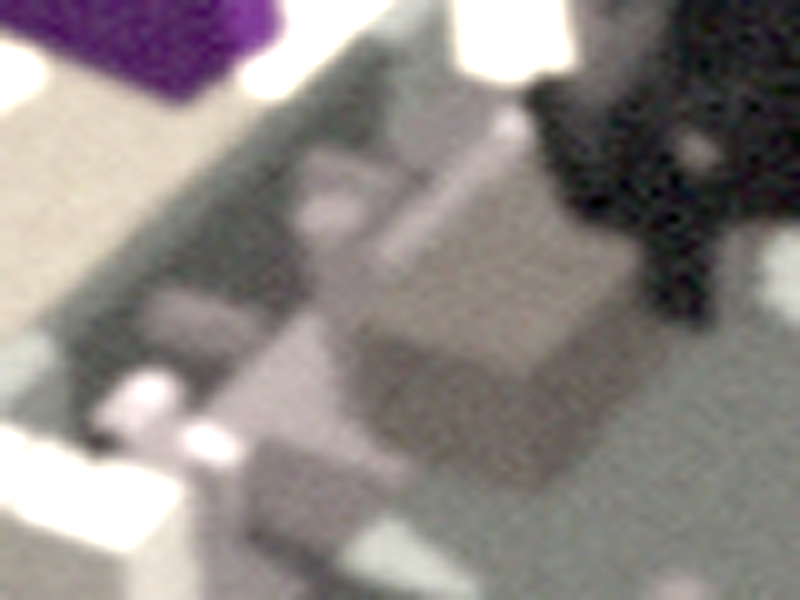

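View pics/t23.png

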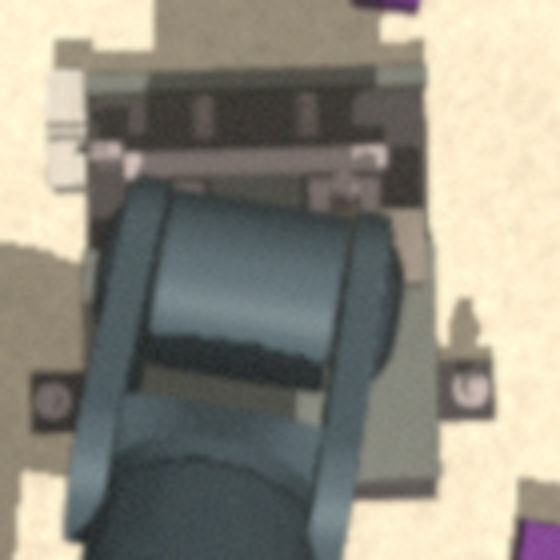

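Request:
{"op": "drive_tool", "data": {"increments": [[[0.4,2,0,0,0],[0.4,2,0,0,0]]]}}

```text
time_s: 32.05
tcp_pos: [0.5712, 0.0212, 0.0626]
orientation: [0.001, 1.0, 0.015, 0.015]
force: [-5.9, -1.3, 3.1]
width: 0.396
```

Request:
{"op": "drive_tool", "data": {"increments": [[[0.4,2,0,0,0],[0.4,2,0,0,0]]]}}

```text
time_s: 32.25
tcp_pos: [0.5732, 0.0212, 0.0624]
orientation: [0.001, 1.0, 0.015, 0.012]
force: [-10.2, -1.3, 4.6]
width: 0.4
```

Run:
```python
from h import *
need(.575,.02,.060,1.5);prism()
a=viewer.grab_frame("side")[0]
cv2.imwrite("pics/s24.png",cv2.convertScaleAbs(cv2.resize(a[215:285,240:320],(800,600),interpolation=cv2.INTER_CUBIC)[...,::-1],alpha=1.8))
```

```text
t 32.25 tcp [0.5732 0.0212 0.0624] phi 1.75 tilt 1.38 F [-10.2  -1.3   4.6] w 0.400 q6 1.38
need tool mm [1.7 1.2 2.5] turn 0.2
prism top plane n 215 slope [ 0.037 -0.007] z 0.0798 x 0.5609 0.605 ymax 0.0888
```

View pics/s24.png

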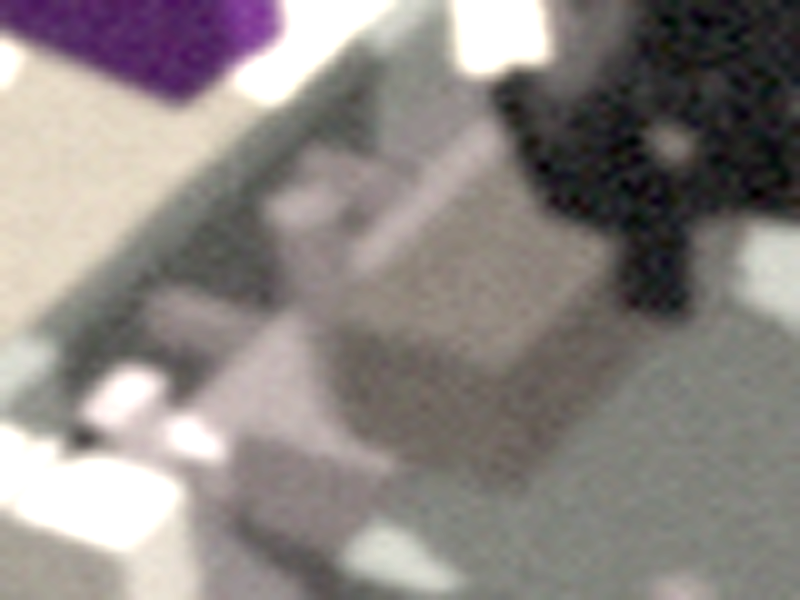

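Request:
{"op": "drive_tool", "data": {"increments": [[[0.4,2,0.3,-0.3,0],[0.4,2,0,-0.3,0],[0.4,2,0,-0.3,0]]]}}

```text
time_s: 32.65
tcp_pos: [0.5747, 0.0211, 0.0628]
orientation: [0.001, 1.0, 0.016, 0.005]
force: [-10.8, -1.3, 4.3]
width: 0.399
```

```bash
cat >> h.py <<'E'
def slide(tag):
    a=viewer.grab_frame("side")[0]
    big=cv2.resize(a[215:285,240:320],(800,600),interpolation=cv2.INTER_CUBIC)[...,::-1]
    cv2.imwrite(f"pics/{tag}.png",cv2.convertScaleAbs(big,alpha=1.8))
    return track(f"pics/{tag}.png")
def track(f):
    g=cv2.cvtColor(cv2.imread(f),cv2.COLOR_BGR2GRAY)
    ref=cv2.cvtColor(cv2.imread("pics/s23.png"),cv2.COLOR_BGR2GRAY)
    out=[]
    for (x0,y0,x1,y1) in ((95,355,175,440),(165,400,250,470)):
        t=ref[y0:y1,x0:x1];W=g[y0-30:y1+30,max(0,x0-140):x1+30]
        m=cv2.matchTemplate(W,t,cv2.TM_CCOEFF_NORMED);_,v,_,l=cv2.minMaxLoc(m)
        sx=l[0]+max(0,x0-140)-x0;sy=l[1]+(-30)
        cx,cy=(x0+x1)/2,(y0+y1)/2;c=lambda x,y:(x/10+240-.45,y/8.571+215-.44)
        P=plane("side",[c(cx,cy),c(cx+sx,cy+sy)],.045);out.append((round(v,2),sx,sy,((P[1]-P[0])*1000).round(1)[:2]))
    print("slide shift",out)
E
python3 - <<'E'
from h import *
need(.582,.02,.060,1.5);track("pics/s24.png");slide("s25");prism()
E
```

```text
t 32.65 tcp [0.5747 0.0211 0.0628] phi 1.79 tilt 0.60 F [-10.8  -1.3   4.3] w 0.399 q6 1.38
need tool mm [7.3 1.3 2.9] turn 0.3
slide shift [(0.99, -18, -4, array([3.9, 0.6])), (0.99, -17, -5, array([3.9, 0.3]))]
slide shift [(1.0, -21, -6, array([4.9, 0.4])), (0.98, -22, -5, array([4.8, 0.7]))]
prism top plane n 203 slope [ 0.029 -0.015] z 0.0801 x 0.5628 0.605 ymax 0.0891
```

View pics/s25.png

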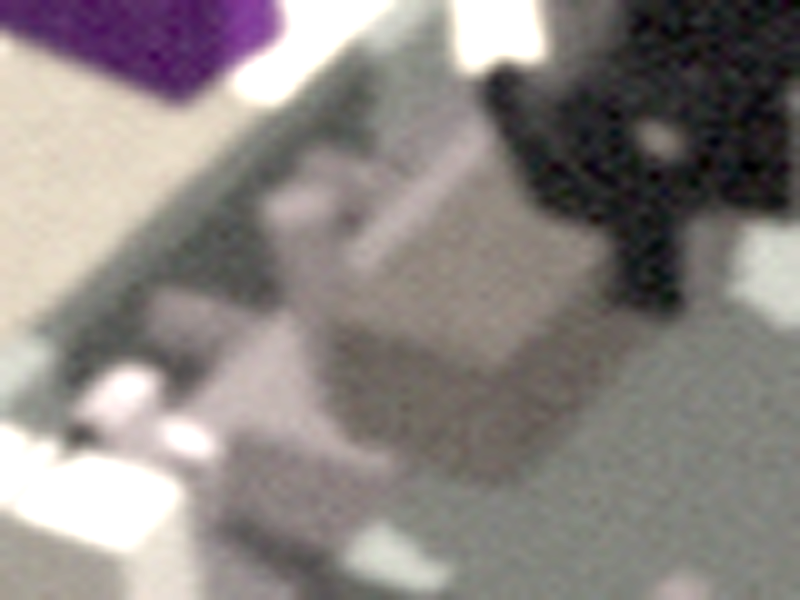

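Request:
{"op": "drive_tool", "data": {"increments": [[[0.4,4,0.3,-0.5,0],[0.4,4,0,-0.5,0]]]}}

```text
time_s: 32.95
tcp_pos: [0.5783, 0.021, 0.0634]
orientation: [0.001, 1.0, 0.016, -0.001]
force: [-13.4, -2.5, 7.9]
width: 0.399
```

Run:
```python
from h import *
need(.582,.02,.060,1.5);slide("s26");prism();need(.582,.02,.060,1.5)
```

```text
t 32.95 tcp [0.5783 0.021  0.0634] phi 1.83 tilt 0.22 F [-13.4  -2.5   7.9] w 0.399 q6 1.38
need tool mm [3.7 1.1 3.4] turn 0.3
slide shift [(0.98, -34, -9, array([7.7, 0.8])), (0.96, -37, -10, array([8.3, 0.8]))]
prism top plane n 170 slope [ 0.158 -0.036] z 0.0797 x 0.5663 0.6048 ymax 0.0886
t 33.05 tcp [0.5786 0.0209 0.0635] phi 1.82 tilt 0.19 F [-12.5  -1.1   6.5] w 0.402 q6 1.38
need tool mm [3.3 1.  3.5] turn 0.3
```

```bash
sed -i 's/C\[...,0\]<.605)/C[...,0]<.618)/' h.py
python3 - <<'E'
from h import *
prism();slide("s27");need(.582,.02,.060,1.5)
E
```

```text
prism top plane n 280 slope [ 0.048 -0.033] z 0.0801 x 0.568 0.6179 ymax 0.0886
slide shift [(0.98, -36, -9, array([8.1, 1. ])), (0.97, -38, -11, array([8.7, 0.6]))]
t 33.15 tcp [0.5786 0.021  0.0634] phi 1.83 tilt 0.18 F [-11.1  -2.2   6.3] w 0.398 q6 1.38
need tool mm [3.4 1.1 3.4] turn 0.3
```

View pics/s27.png

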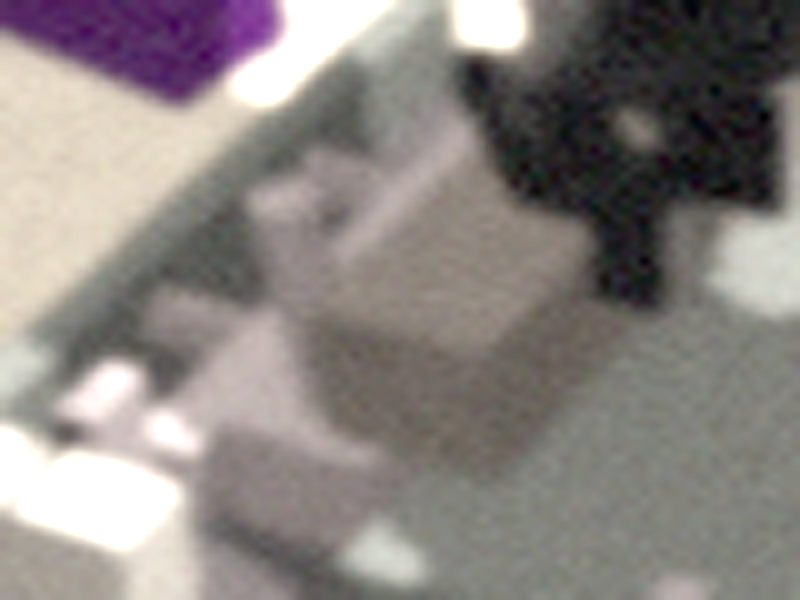

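Request:
{"op": "drive_tool", "data": {"increments": [[[0.4,4,0.5,-0.7,0],[0.4,4,0,-0.7,0]]]}}

```text
time_s: 33.35
tcp_pos: [0.581, 0.0207, 0.0642]
orientation: [0.001, 1.0, 0.016, -0.009]
force: [-15.2, -2.3, 9.0]
width: 0.4
```

Run:
```python
from h import *
need(.582,.02,.060,1.5);slide("s28");prism();need(.582,.02,.060,1.5)
```

```text
t 33.35 tcp [0.581  0.0207 0.0642] phi 1.86 tilt 1.06 F [-15.2  -2.3   9. ] w 0.400 q6 1.38
need tool mm [1.  0.8 4.2] turn 0.4
slide shift [(0.97, -42, -13, array([9.9, 0.4])), (0.91, -48, -11, array([10.4,  1.6]))]
prism top plane n 243 slope [ 0.007 -0.033] z 0.0807 x 0.5701 0.618 ymax 0.0886
t 33.45 tcp [0.5814 0.0207 0.0643] phi 1.86 tilt 1.02 F [-15.3  -1.2   8.9] w 0.399 q6 1.38
need tool mm [0.7 0.7 4.3] turn 0.4
```

Request:
{"op": "drive_tool", "data": {"increments": [[[0.4,4,0.3,-0.5,0]]]}}

```text
time_s: 33.55
tcp_pos: [0.5821, 0.0206, 0.0645]
orientation: [0.001, 1.0, 0.016, -0.014]
force: [-15.9, -0.7, 9.7]
width: 0.399
```

Run:
```python
from h import *
for i in range(4):
    need(.582,.02,.060,1.5);slide("s29_%d"%i)
prism()
b=viewer.grab_frame("top")[0]
cv2.imwrite("pics/t29.png",cv2.convertScaleAbs(cv2.resize(b[155:255,250:350],(600,600),interpolation=cv2.INTER_CUBIC)[...,::-1],alpha=2.2))
a=viewer.grab_frame("side")[0]
cv2.imwrite("pics/s30.png",cv2.convertScaleAbs(cv2.resize(a[180:330,220:400],(720,600),interpolation=cv2.INTER_CUBIC)[...,::-1],alpha=1.8))
need(.582,.02,.060,1.5)
```

```text
t 33.55 tcp [0.5821 0.0206 0.0645] phi 1.88 tilt 1.56 F [-15.9  -0.7   9.7] w 0.399 q6 1.39
need tool mm [-0.   0.6  4.5] turn 0.4
slide shift [(0.96, -46, -14, array([10.9,  0.6])), (0.92, -52, -13, array([11.5,  1.4]))]
t 33.60 tcp [0.5828 0.0205 0.0648] phi 1.88 tilt 1.51 F [-15.7  -0.2   9.1] w 0.401 q6 1.39
need tool mm [-0.7  0.5  4.8] turn 0.4
slide shift [(0.95, -47, -14, array([11. ,  0.7])), (0.93, -53, -14, array([11.9,  1.2]))]
t 33.65 tcp [0.5828 0.0206 0.0647] phi 1.88 tilt 1.48 F [-15.5  -1.8   9. ] w 0.399 q6 1.39
need tool mm [-0.7  0.5  4.8] turn 0.4
slide shift [(0.95, -47, -14, array([11. ,  0.7])), (0.93, -54, -14, array([12. ,  1.3]))]
t 33.70 tcp [0.5828 0.0206 0.0647] phi 1.88 tilt 1.47 F [-14.6  -1.5   8.9] w 0.402 q6 1.39
need tool mm [-0.7  0.5  4.7] turn 0.4
slide shift [(0.95, -47, -14, array([11. ,  0.7])), (0.94, -54, -14, array([12. ,  1.3]))]
prism top plane n 231 slope [ 0.03  -0.039] z 0.0808 x 0.5722 0.6177 ymax 0.0882
t 33.90 tcp [0.5827 0.0206 0.0647] phi 1.88 tilt 1.46 F [-15.2  -1.3   8.4] w 0.404 q6 1.39
need tool mm [-0.6  0.6  4.7] turn 0.4
```

View pics/t29.png

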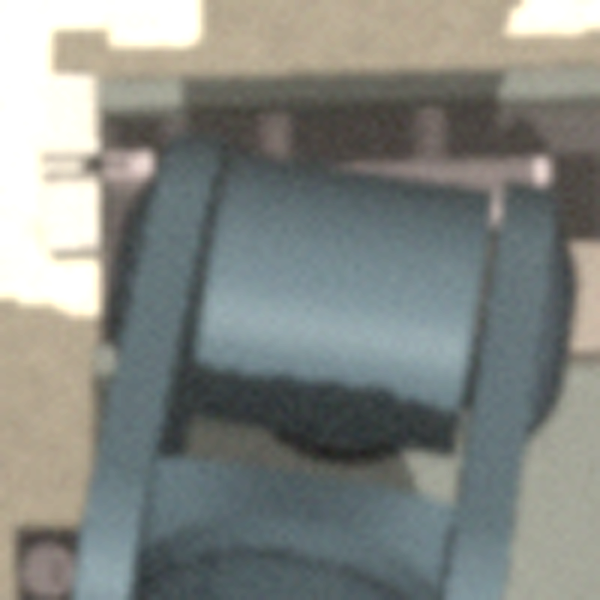

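View pics/s30.png

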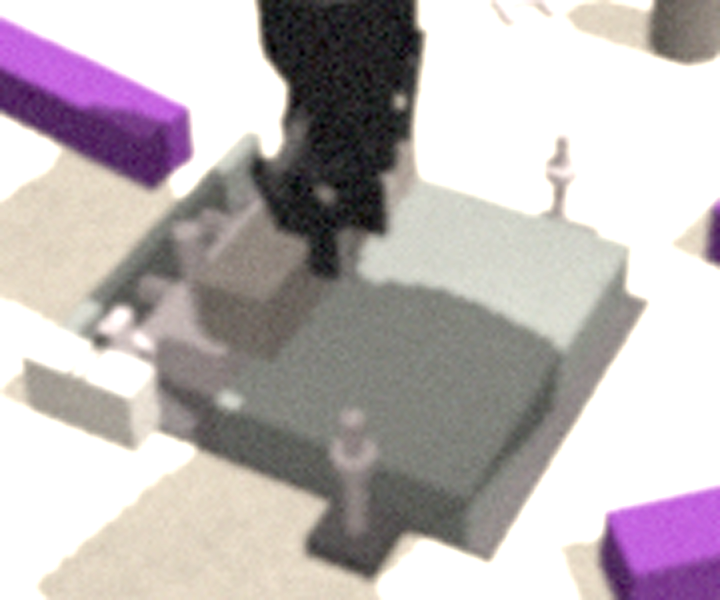

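Run:
```python
from h import *
b=viewer.grab_frame("top")[0]
cv2.imwrite("pics/t31.png",cv2.resize(b[165:205,248:288],(600,600),interpolation=cv2.INTER_CUBIC)[...,::-1])
need(.582,.02,.060,1.5)
```

```text
t 33.95 tcp [0.5827 0.0206 0.0647] phi 1.88 tilt 1.46 F [-15.2  -1.2   9.6] w 0.403 q6 1.39
need tool mm [-0.6  0.5  4.7] turn 0.4
```

View pics/t31.png

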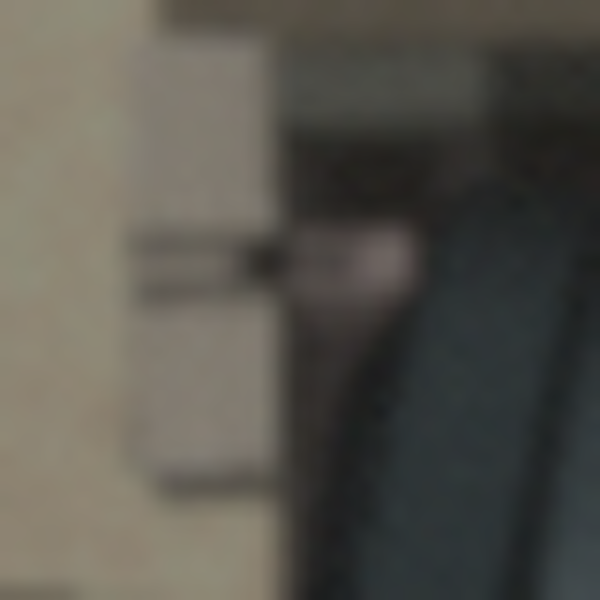

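The pointer at (263,262) stands midway between the marks, which are at about y=240 and y=287 in the crop. The hold has been steady for 0.4 s, so I'm handing in.

Run:
```python
from h import *
print(r.hand_in()); need(.582,.02,.06,1.5)
```

```text
the job is handed in; nothing more can be done
None
the job is handed in; nothing more can be done
```

I put both pins in the sockets and let them go. Then I pushed the prism against them with the two fingertips and handed the job in at about 34 s, still pressing. No verdict is reported, so the results below are my own last checks.

**Checks that held:**
- **Pointer:** in the top view it stood about midway between the two marks.
- **Stop travel:** tracking the slide in the side view gave 11 to 12 mm, and the tool position suggests about 13 mm. All of these are inside the 8 to 17 mm band and far from the end of travel.
- **Steady hold:** position and force stayed steady for the last 0.4 s. The push was about 15 N, which includes the prism's friction on the bed, plus about 9 N of upward force on the tool.
- **Prism:** its top was about 81 mm above the table. The fitted slope was 2 to 3°, and I read the same 1 to 2° when it lay untouched.
- **Pins:** both were upright after release, as seen just before the push. The left pin's foot was mostly hidden by the prism at the end.

**Not measured or not clean:**
- I did not measure the force on each pin. I inferred that both are pressed because I pushed near the jig's centreline.
- My first push was too low: I think a wider part of the gripper was riding on the prism's top edge. I backed off, raised the tool and pushed again.
- The two cameras disagreed by 2 to 4 mm at the rack, so I went by the side view and the robot's own readings there.
- I kept clear of the cylinder, wrench and jar, but did not measure their positions again at the end.

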